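# Restock the counter case behind its lift-and-slide cover

## Robot

A 6-joint arm with a two-finger parallel gripper is mounted at the origin on a cart in front of the work surface, level with it; the furniture and walls round the work are solid. World frame = base frame: x ahead of the robot, y to its left, z up, the work surface at z = 0. Lengths are in m, angles in rad, forces in N, time in s.
With the tool pointing down it reaches from about 0.325 to 0.85 m from the base axis. Payload 15.5 kg.
Tool frame: the origin (TCP) lies at the very end of the fingers, on their centre line; the grasp point (between the pads) lies 19 mm behind it (grasp_offset is the distance from the TCP to the grasp point, in m); x points along the fingers, y is the direction in which the jaws open and shut, and the axes are right-handed (so a half turn about x gives the same grasp; the last joint's range is limited). The gripper opens to 91 mm and grips with 3 to 60 N. Pads are 32 mm wide; open, the fingers measure 118 mm over their backs; the gripper's body (76 mm by 178 mm) begins 60 mm behind the grasp point.
Start: joints at [1.188, 0.494, 1.345, -0, 1.302, -0.096], TCP at [0.177, 0.599, 0.214] pointing down, gripper open.
Joint ranges: [-2.91, 2.91], [-0.82, 2.16], [0.22, 2.67], [-1.22, 4.37], [0.12, 2.79], [-3.08, 3.08]. Speed limits (rad/s): [1.89, 1.89, 2.57, 3.01, 3.01, 3.01].

## Interface

Orientations are given as a unit quaternion [x, y, z, w].
In Python, from workcell import sense, camera, camera_model, finish_job, silhouettes, place_of, grasp_offset gives the robot as it stands.
- The arm moves only by the tool apply_moves, never from a script. Its argument "plan" is a list of rows, each a list of 2 entries, a list of its own where there are three numbers: the shift along the tool's x, y, z in m, then the turn about the tool's x in rad. A call has 1 to 8 rows; each row shifts and turns the commanded pose from where the row before left it, along the tool's axes as they then stand; what a row does not reach is not made up. A row lasts 1/10 s, in which the tool goes at most 50 mm and 8.59 degrees, less where a joint would pass 70% of its speed; a pose out of reach is approached as far as the arm can. A call with a gripper value outside its range is refused whole. "fingers" is the opening, from 0 (shut) to 1 (fully open), set as the call begins (left out, the last holds). The fingers move at their own pace and stop on an object; the grip force is fixed at half the most. Time passes only in rows, so rows that do not move let the fingers close. It gives the time, the measured TCP pose, the force and the opening at its end, in the units of the state.
- sense(): the state, without advancing time (a new reading comes with each control period).
- camera(name): name is "side" or "top" or "wrist"; returns the picture (480x640x3 uint8, red, green, blue); there is no depth.
- camera_model(name): a dict with "fx", "fy", "cx", "cy" (pixels), "distortion" ([k1, k2, p1, p2, k3] as OpenCV has them; the pictures are not rectified), "R" (3x3) and "t" (3): a world point X has camera coordinates R X + t. Camera axes: x right, y down, z forward; pixel columns grow to the right and rows downward; lengths in m; the calibration is good to about 2 mm. A picture is of the moment at which its call begins: read the wrist's pose just before it. camera_model takes no time and is no camera call; for the wrist camera it gives the pose at the moment of the call.
- finish_job(): hands the job in, once; it reports no verdict.
Trained networks look in the newest picture that a camera, given by its name, has taken for a name from the list of things; names that differ only in an ending like _2 or _b are one class to them, and where a whole thing is asked for, a point or a joint stands for the part that bears it (a point fixed in the world has none). Each returns a list of dicts, best first, with "conf" (0 to 1); they miss things now and then, are a little off and sometimes report something else, mostly with a low value. They report only what shows in the picture. A call takes as long as a camera call. They do not tell look-alikes from the thing itself.
- silhouettes(name, camera): "mask" (480x640 bool, what is visible of it) and "box" ([left, top, width, height] in pixels, round what is visible of it).
- place_of(name, camera): "at" ([column, row] in pixels: a listed point, or the origin of a listed thing).
The state is a dict: "clock": time; "joint_pos": joint angles; "dq": joint speeds; "joint_torque": joint torques, N m; "tcp_pos": TCP position; "eef_rot": TCP orientation; "contact_force": force on the tool from outside, world axes, zero at the start; "moment": the same for the moment, N m; "gripper_width": finger opening in m.
Only numpy, scipy, OpenCV 4.12 (cv2) and the standard library are available. Lean on these libraries where they do the work, as an engineer would, in place of code of your own. Each camera call takes 0.05 s, during which the arm holds its last target. There are 200 camera calls.

## Task

Open the clear cover of the stock case by its handle (it must be lifted over the small bumps on the rails before it will slide back), take out the tape measure left inside and lay it flat on the middle of the round pad. Put all the staple boxes lying on the counter flat into the case in one straight row along the middle of the bay, lengthways along the case and no more than a finger's breadth apart, then bring the cover forward over the bumps again so that it drops fully home. Leave the other things on the counter where they are.

Things in the scene. Friction and masses are not known exactly. Their poses are not given: they have to be found in the camera images.
- case: grey stock case 236 mm deep (x) and 314 mm wide (y), fixed to the counter. Origin: on the counter, under the middle of its front bay; x points to the rear (away from the robot at yaw 0), y along the bay, z up. The bay is 92 mm (x -46 to +46) by 290 mm (y -145 to +145), floor 6 mm above the counter; a low front lip 6 mm thick, top at z 14 mm; behind the bay (x 46 to 184) a low deck, top also at z 14 mm; side walls 12 mm thick, top at z 40 mm.
- bay_center (a point): middle of the bay floor, 6 mm above the counter, axes as the case's; the row of boxes runs along its y through x = 0
- cover_handle (a point): centre of the black bar handle on the clear cover (moves with it). The bar is 12 mm thick (case x), 12 mm high, 100 mm long (case y), centre 83 mm above the counter when the cover is down; 36 mm above the cover's top face; it stands on two posts 12x10 mm, 45 mm either side of the middle. Axes as the case's. Cover panel 112 mm by 286 mm, 43 to 47 mm above the counter when down; over the bay when closed (case x -58 to +54), its front edge at case x +66 when fully open.
- cover_travel (a joint): slide of the cover along the case's +x, m: 0 closed (over the bay), 0.124 fully open (over the rear deck). Friction about 1 N. Two feet on the cover meet 8 mm high bumps on the side rails: with the cover down it stops after about 2 mm, and from the open side at about 0.022, so lift it more than 8 mm (12 to 20 is right) to pass, both ways. Past the bumps (above 0.022) it also slides when down.
- cover_lift (a joint): lift of the cover, m: 0 down on the rails, 0.03 highest; its weight (about 0.3 kg) brings it down when released
- tape: round yellow tape measure lying flat in the closed bay at the start, 52x58 mm and 15 mm high, the round body (52 mm across) is centred 3 mm to the +y side of the origin, which lies at the underside, z up
- pad_right: round flat beige pad, 92 mm across, 9 mm high, fixed to the counter, origin at the middle of its underside
- box1: staple box: small plain yellow card box, 40 mm (its x) by 62 mm (its y) and 28 mm high, 0.11 kg, lies flat on the counter, origin at the middle of its underside; three of the four boxes, or all, are there, all alike
- box2: staple box: small plain yellow card box, 40 mm (its x) by 62 mm (its y) and 28 mm high, 0.11 kg, lies flat on the counter, origin at the middle of its underside; three of the four boxes, or all, are there, all alike
- box3: staple box: small plain yellow card box, 40 mm (its x) by 62 mm (its y) and 28 mm high, 0.11 kg, lies flat on the counter, origin at the middle of its underside; three of the four boxes, or all, are there, all alike
- box4: staple box: small plain yellow card box, 40 mm (its x) by 62 mm (its y) and 28 mm high, 0.11 kg, lies flat on the counter, origin at the middle of its underside; three of the four boxes, or all, are there, all alike
- keys: bunch of keys, lies on the counter, 84x118x8 mm; bystander, to be left alone; origin at the middle of its underside
- big_box: larger pale blue card box 60x85x45 mm; not one of the staple boxes; bystander, to be left alone; origin at the middle of its underside
- spot_bottle: small squeeze bottle with a pointed nozzle, 49 mm across, 150 mm tall; bystander, to be left alone; origin at the middle of its underside
- stapler: stapler 155x36x50 mm; bystander, to be left alone; origin at the middle of its underside
Mind the look-alikes: they are no part of the job. What is shaped like the box4 but black is not meant.

How it is judged:
On the way, in this order (a step that is already met when the one before it is completed fails the run):
1. the cover is lifted over the bumps and slid open (value of joint cover_travel above 0.095 m), for 0.2 s.
2. with the cover still open, the tape measure lies on the pad and all boxes stand in a row in the bay (value of joint cover_travel above 0.06 m and horizontal distance between tape and pad_right below 0.022 m and angle between each of tape, box1, box2, box3, box4's own z axis and vertical below 0.1 rad and z of tape in the frame of pad_right between 0.006 and 0.014 m and x of box1 in the frame of bay_center between -0.012 and 0.012 m and y of box1 in the frame of bay_center between -0.145 and 0.145 m and z of box1 in the frame of bay_center between -0.004 and 0.005 m and angle between the y axis of each of box1, box2, box3, box4 and the y axis of case, either way round below 0.15 rad and (horizontal distance between box1 and box2 below 0.092 m or horizontal distance between box1 and box3 below 0.092 m or horizontal distance between box1 and box4 below 0.092 m) and x of box2 in the frame of bay_center between -0.012 and 0.012 m and y of box2 in the frame of bay_center between -0.145 and 0.145 m and z of box2 in the frame of bay_center between -0.004 and 0.005 m and (horizontal distance between box2 and box1 below 0.092 m or horizontal distance between box2 and box3 below 0.092 m or horizontal distance between box2 and box4 below 0.092 m) and x of box3 in the frame of bay_center between -0.012 and 0.012 m and y of box3 in the frame of bay_center between -0.145 and 0.145 m and z of box3 in the frame of bay_center between -0.004 and 0.005 m and (horizontal distance between box3 and box1 below 0.092 m or horizontal distance between box3 and box2 below 0.092 m or horizontal distance between box3 and box4 below 0.092 m) and x of box4 in the frame of bay_center between -0.012 and 0.012 m and y of box4 in the frame of bay_center between -0.145 and 0.145 m and z of box4 in the frame of bay_center between -0.004 and 0.005 m and (horizontal distance between box4 and box1 below 0.092 m or horizontal distance between box4 and box2 below 0.092 m or horizontal distance between box4 and box3 below 0.092 m)), for 0.2 s.
3. the cover is closed and down behind the bumps (value of joint cover_travel below 0.005 m and value of joint cover_lift below 0.002 m), for 0.3 s.
At the end, for the whole second after the job is handed in: Cover closed (within 5 mm) and down (2 mm). Tape measure flat on the pad, within 22 mm of its middle. Every staple box present flat on the bay floor, within 12 mm of the long centre line and 0.15 rad of its direction, its middle within 92 mm of another box's middle. All at rest (all of step 3 and horizontal distance between tape and pad_right below 0.022 m and angle between each of tape, box1, box2, box3, box4's own z axis and vertical below 0.1 rad and z of tape in the frame of pad_right between 0.006 and 0.014 m and x of box1 in the frame of bay_center between -0.012 and 0.012 m and y of box1 in the frame of bay_center between -0.145 and 0.145 m and z of box1 in the frame of bay_center between -0.004 and 0.005 m and angle between the y axis of each of box1, box2, box3, box4 and the y axis of case, either way round below 0.15 rad and (horizontal distance between box1 and box2 below 0.092 m or horizontal distance between box1 and box3 below 0.092 m or horizontal distance between box1 and box4 below 0.092 m) and x of box2 in the frame of bay_center between -0.012 and 0.012 m and y of box2 in the frame of bay_center between -0.145 and 0.145 m and z of box2 in the frame of bay_center between -0.004 and 0.005 m and (horizontal distance between box2 and box1 below 0.092 m or horizontal distance between box2 and box3 below 0.092 m or horizontal distance between box2 and box4 below 0.092 m) and x of box3 in the frame of bay_center between -0.012 and 0.012 m and y of box3 in the frame of bay_center between -0.145 and 0.145 m and z of box3 in the frame of bay_center between -0.004 and 0.005 m and (horizontal distance between box3 and box1 below 0.092 m or horizontal distance between box3 and box2 below 0.092 m or horizontal distance between box3 and box4 below 0.092 m) and x of box4 in the frame of bay_center between -0.012 and 0.012 m and y of box4 in the frame of bay_center between -0.145 and 0.145 m and z of box4 in the frame of bay_center between -0.004 and 0.005 m and (horizontal distance between box4 and box1 below 0.092 m or horizontal distance between box4 and box2 below 0.092 m or horizontal distance between box4 and box3 below 0.092 m) and linear speed of each of box1, box2, box3, box4, tape below 0.02 m/s); the robot touches nothing.
It fails at once if a bystander is shifted more than 4 cm or knocked over (distance of any of keys, big_box, spot_bottle, stapler from where it was at the start of the episode above 0.04 m or angle between spot_bottle's own z axis and vertical above 0.6 rad).
Of box1, box2, box3, box4 only 3 to 4 are there at a start; the rules pass over those that are not, and their reading is None.
At some moment in a run one of box1, box2, box3, box4, tape may be knocked a few centimetres aside while the robot is not near it.
It also fails if it takes over 210 s, if anything falls off the work surface, if the arm or the gripper's body presses on something with over 40 N, if the wrist force passes 120 N, or if a joint passes its speed limit or range.

## Working session

There is one attempt and no reset: what is moved stays moved. The work goes in short steps, Python scripts to look and compute and a tool call to move; the robot and the scene stay as the last step left them, time stands still between calls to the robot, and variables do not carry over. Pictures are saved under pics/ and viewed, about 12 in all and at most 16, crops included, and the job is handed in when it is done.

Besides the shell and the picture viewer there is one more tool, called as name(argument=value, ...), one argument or row to a line, values as JSON. apply_moves: Moves the arm, as the interface text tells. Its arguments: {"type":"object","properties":{"plan":{"type":"array","items":{"type":"array"}},"fingers":{"type":"number"}},"required":["plan"]}

```bash
ls; mkdir -p pics; cat > h.py <<'E'
import numpy as np, cv2
from workcell import *
def ray(cam,px,m=None):
    m=m or camera_model(cam)
    K=np.array([[m['fx'],0,m['cx']],[0,m['fy'],m['cy']],[0,0,1.]])
    u=cv2.undistortPoints(np.array(px,float).reshape(-1,1,2),K,np.array(m['distortion'],float)).reshape(-1,2)
    R=np.array(m['R']);t=np.array(m['t'])
    d=np.c_[u,np.ones(len(u))]@R
    return -R.T@t,d
def onz(cam,px,z,m=None):
    c,d=ray(cam,px,m); s=(z-c[2])/d[:,2]; return c+s[:,None]*d
def proj(cam,X,m=None):
    m=m or camera_model(cam)
    K=np.array([[m['fx'],0,m['cx']],[0,m['fy'],m['cy']],[0,0,1.]])
    R=np.array(m['R'],float)
    return cv2.projectPoints(np.array(X,float).reshape(-1,3),cv2.Rodrigues(R)[0],np.array(m['t'],float),K,np.array(m['distortion'],float))[0].reshape(-1,2)
def snap(cam,fn):
    im=camera(cam); cv2.imwrite('pics/'+fn,im[...,::-1]); return im
E
python3 - <<'E'
from h import *
print(sense())
for c in ('top','side'):
    m=camera_model(c); print(c,m['fx'],np.round(-np.array(m['R']).T@np.array(m['t']),3))
    snap(c,c+'0.png')
    for n in ['case','cover_handle','tape','pad_right','box1','keys','big_box','spot_bottle','stapler']:
        for d in place_of(n,c): print(n,np.round(d['at']),round(d['conf'],2),np.round(onz(c,[d['at']],0)[0],3))
E
```

```text
pics
{'clock': 0.0, 'joint_pos': array([ 1.18752484e+00,  4.94158459e-01,  1.34614686e+00,  4.13426190e-05,
        1.30254028e+00, -9.55173820e-02]), 'dq': array([ 1.90189565e-03,  4.31017278e-04,  2.60739754e-05,  4.80158012e-04,
       -9.56306775e-04,  6.92402191e-04]), 'joint_torque': array([ 4.24986467e-05, -8.78838372e+01, -3.81854439e+01,  7.06855254e-02,
        5.29731251e-02, -9.16060299e-05]), 'tcp_pos': array([0.17721755, 0.59892994, 0.21334833]), 'eef_rot': array([ 0.10096262,  0.69991866, -0.10181663,  0.69968121]), 'contact_force': array([-0.47292984,  0.87766982,  0.33121791]), 'moment': array([-0.03348573,  0.03018957, -0.01230644]), 'gripper_width': 0.0915889597265647}
top 543.4775147666744 [ 0.444 -0.006  1.442]
case [316. 274.] 0.87 [ 0.513 -0.012  0.   ]
cover_handle [316. 272.] 0.66 [ 0.517 -0.013  0.   ]
tape [414. 181.] 0.62 [ 0.768 -0.272  0.   ]
pad_right [197. 279.] 0.78 [0.494 0.302 0.   ]
pad_right [319. 274.] 0.47 [ 0.512 -0.021  0.   ]
box1 [433. 246.] 0.97 [ 0.594 -0.322  0.   ]
box1 [418. 316.] 0.88 [ 0.408 -0.283  0.   ]
box1 [206. 307.] 0.84 [0.42 
[... 320 characters left out ...]
61 -0.275  0.   ]
side 554.5960050456493 [0.413 1.459 0.7  ]
case [334. 263.] 0.92 [ 0.52  -0.012  0.   ]
case [322. 224.] 0.68 [ 0.585 -0.32   0.   ]
case [374. 315.] 0.4 [0.402 0.277 0.   ]
cover_handle [337. 235.] 0.86 [ 0.525 -0.228  0.   ]
pad_right [336. 316.] 0.63 [0.494 0.29  0.   ]
box1 [370. 228.] 0.71 [ 0.417 -0.298  0.   ]
box1 [353. 215.] 0.68 [ 0.48  -0.421  0.   ]
box1 [373. 313.] 0.63 [0.405 0.268 0.   ]
box1 [319. 223.] 0.62 [ 0.596 -0.331  0.   ]
box1 [381. 220.] 0.44 [ 0.379 -0.374  0.   ]
keys [386. 250.] 0.57 [ 0.368 -0.112  0.   ]
big_box [300. 212.] 0.78 [ 0.674 -0.445  0.   ]
spot_bottle [378. 354.] 0.75 [0.395 0.443 0.   ]
stapler [339. 320.] 0.37 [0.487 0.304 0.   ]
```

```bash
python3 - <<'E'
import cv2
a=cv2.imread('pics/top0.png'); cv2.imwrite('pics/top0c.png',cv2.resize(a[130:370,100:510],(800,468),interpolation=cv2.INTER_CUBIC))
E
```

```text
(no output)
```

View pics/top0c.png

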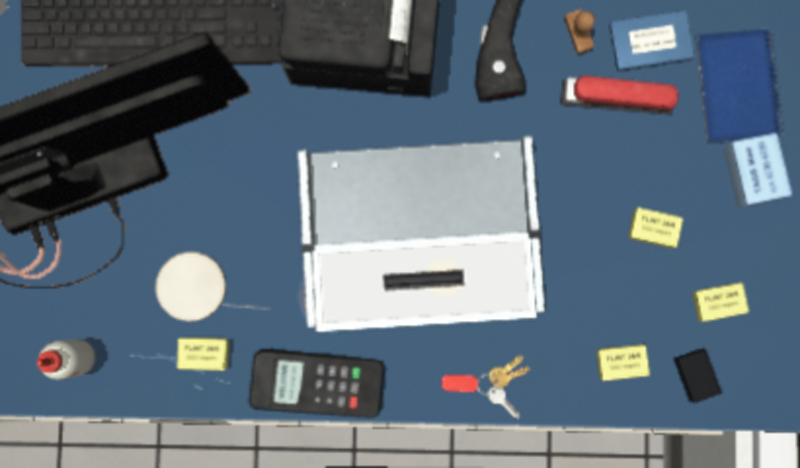

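View pics/side0.png

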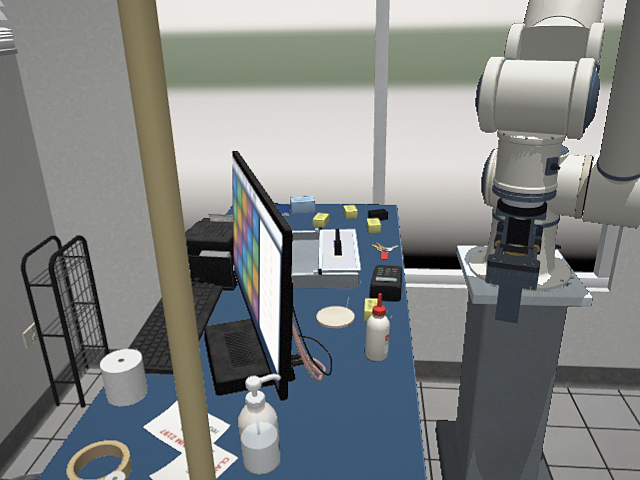

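Top-view crop (native = crop/1.951 + (100,130)): four yellow boxes at native ≈(437,246), (470,285), (420,316) and (204,311). The black look-alike is at ≈(458,322) and is not wanted. The other light-coloured object is the pale blue box at ≈(489,217). The pad is at (197,277) and the closed cover's handle at (317,273), with the case yawed slightly positive.

```bash
cat >> h.py <<'E'
def rects(im,cam,z,m=None,amin=60):
    hsv=cv2.cvtColor(im,cv2.COLOR_RGB2HSV)
    mk=cv2.inRange(hsv,(22,70,120),(38,255,255))
    mk=cv2.morphologyEx(mk,cv2.MORPH_CLOSE,np.ones((5,5)))
    out=[]
    for c in cv2.findContours(mk,0,2)[0]:
        if cv2.contourArea(c)<amin: continue
        w=onz(cam,c.reshape(-1,2),z,m)[:,:2]
        (x,y),(a,b),_=r=cv2.minAreaRect((w*1000).astype(np.float32))
        p=cv2.boxPoints(r); e=[p[1]-p[0],p[2]-p[1]]; l=max(e,key=np.linalg.norm)
        yaw=np.arctan2(-l[0],l[1]); yaw=(yaw+np.pi/2)%np.pi-np.pi/2   # yaw of box y(long) axis
        out.append((round(x/1000,4),round(y/1000,4),round(float(yaw),3),round(max(a,b)),round(min(a,b)),c.reshape(-1,2).mean(0).round()))
    return out
def axes():
    s=sense(); from scipy.spatial.transform import Rotation as R
    return s['tcp_pos'],R.from_quat(s['eef_rot']).as_matrix(),s
def goto(x=None,y=None,z=None,yaw=None,pos=None,yaw0=None):
    """yaw = direction of jaw (tool y) in world, mod pi. Prints turn first, then shift after the turn"""
    p,M,s=axes()
    p=p if pos is None else np.array(pos)
    y0=np.arctan2(M[1,1],M[0,1]) if yaw0 is None else yaw0
    t=0
    if yaw is not None: t=(yaw-y0+np.pi/2)%np.pi-np.pi/2
    a=y0+t; T=np.array([p[0] if x is None else x,p[1] if y is None else y,p[2] if z is None else z])
    d=T-p; ty=np.array([np.cos(a),np.sin(a),0]); tz=np.cross([0,0,-1],ty)
    print('turn %.3f (about tool x=down => sign -): cmd %.3f ; dx(down) %.4f dy %.4f dz %.4f'%(t,-t,-d[2],d@ty,d@tz), 'q6',round(s['joint_pos'][5],2))
    return T,a
E
python3 - <<'E'
from h import *
p,M,s=axes(); print(p,M.round(3))
im=cv2.imread('pics/top0.png')[...,::-1].copy()
for r in rects(im,'top',0.028): print(r)
camera('top')
for n in ('pad_right','cover_handle','case','keys','spot_bottle','stapler','big_box'):
    for d in silhouettes(n,'top')[:1]:
        z={'pad_right':.009,'cover_handle':.045}.get(n,.04)
        c=max(cv2.findContours(d['mask'].astype(np.uint8),0,2)[0],key=cv2.contourArea).reshape(-1,2)
        w=(onz('top',c,z)[:,:2]*1000).astype(np.float32); print(n,round(d['conf'],2),cv2.minAreaRect(w),cv2.boxPoints(cv2.minAreaRect(w)).round().tolist())
# dark handle bar
g=cv2.cvtColor(im,cv2.COLOR_RGB2GRAY); mk=np.zeros_like(g); mk[255:290,280:350]=(g[255:290,280:350]<90)*255
c=max(cv2.findContours(mk,0,2)[0],key=cv2.contourArea).reshape(-1,2)
w=(onz('top',c,.089)[:,:2]*1000).astype(np.float32); print('bar',cv2.minAreaRect(w),cv2.boxPoints(cv2.minAreaRect(w)).round().tolist())
E
```

```text
[0.17739031 0.5992985  0.2139193 ] [[-0.     0.284  0.959]
 [ 0.     0.959 -0.284]
 [-1.     0.    -0.   ]]
(0.41, -0.2797, 0.129, 64, 41, array([418., 316.]))
(0.4103, 0.2776, 0.018, 62, 41, array([201., 310.]))
(0.4925, -0.4103, 0.2, 64, 41, array([468., 285.]))
(0.5901, -0.3234, -0.215, 64, 42, array([437., 247.]))
(0.8497, 0.7921, -1.504, 94, 64, array([ 15., 138.]))
pad_right 0.87 ((499.0592956542969, 298.7568359375), (91.88526916503906, 91.72491455078125), 46.72297286987305) [[434.0, 297.0], [501.0, 234.0], [564.0, 301.0], [497.0, 364.0]]
case 0.75 ((573.3262329101562, -8.198150634765625), (243.68531799316406, 319.9781188964844), 4.7168192863464355) [[439.0, 141.0], [465.0, -178.0], [708.0, -158.0], [682.0, 161.0]]
keys 0.83 ((377.89154052734375, -122.34077453613281), (46.31901168823242, 72.79704284667969), 78.24488067626953) [[338.0, -138.0], [409.0, -152.0], [418.0, -107.0], [347.0, -92.0]]
spot_bottle 0.58 ((399.66143798828125, 450.991943359375), (50.40394592285156, 68.1535873413086), 3.212942123413086) [[373.0, 484.0], [376.0, 416.0], [427.0, 418.0], [423.0, 486.0]]
big_box 0.79 ((665.4354858398438, -454.5188293457031), (92.66741180419922, 74.44955444335938), 13.935437202453613) [[612.0, -430.0], [629.0, -502.0], [719.0, -479.0], [701.0, -407.0]]
bar ((510.8948059082031, -12.84592056274414), (16.075218200683594, 98.09249877929688), 4.984726428985596) [[499.0, 35.0], [507.0, -62.0], [523.0, -61.0], [515.0, 37.0]]
```

```bash
python3 - <<'E'
from h import *
goto(.47,-.013,.30,.08)
E
```

```text
turn -1.203 (about tool x=down => sign -): cmd 1.203 ; dx(down) -0.0861 dy 0.2427 dz 0.6338 q6 -0.1
```

apply_moves(
  plan=[
    [[-0.01,0,0],0.149],
    [[-0.01,0,0],0.149],
    [[-0.01,0,0],0.149],
    [[-0.01,0,0],0.149],
    [[-0.01,0,0],0.149],
    [[-0.01,0,0],0.149],
    [[-0.01,0,0],0.149],
    [[-0.01,0,0],0.149],
  ],
)

```text
clock: 2.2
tcp_pos: [0.1774, 0.5993, 0.2943]
eef_rot: [0.478, 0.521, -0.478, 0.521]
contact_force: [-0.0, 0.4, -0.4]
gripper_width: 0.091
```

apply_moves(
  plan=[
    [[0,0.017,0.045],0],
    [[0,0.017,0.045],0],
    [[0,0.017,0.045],0],
    [[0,0.017,0.045],0],
    [[0,0.017,0.045],0],
    [[0,0.017,0.045],0],
    [[0,0.017,0.045],0],
  ],
)

```text
clock: 2.9
tcp_pos: [0.3249, 0.2947, 0.2941]
eef_rot: [0.477, 0.522, -0.476, 0.522]
contact_force: [1.4, 0.7, -0.5]
gripper_width: 0.0909
```

apply_moves(
  plan=[
    [[0,0.017,0.045],0],
    [[0,0.017,0.045],0],
    [[0,0.017,0.045],0],
    [[0,0.017,0.045],0],
    [[0,0.017,0.045],0],
    [[0,0.017,0.045],0],
    [[0,0.005,0],0],
    [[0,0,0],0],
  ],
)

```text
clock: 3.7
tcp_pos: [0.4562, 0.0364, 0.2938]
eef_rot: [0.477, 0.522, -0.477, 0.522]
contact_force: [-0.7, 0.6, -0.7]
gripper_width: 0.0911
```

```bash
python3 - <<'E'
from h import *
p,M,s=axes(); m=camera_model('wrist'); im=snap('wrist','w1.png')
print(p,np.arctan2(M[1,1],M[0,1]),s['joint_pos'].round(2), M[:,0].round(3))
m=camera_model('wrist');print(-np.array(m['R']).T@np.array(m['t']),m['fx'])
for n in ('cover_handle','bay_center','case','tape'):
    for d in place_of(n,'wrist')[:2]: print(n,d['conf'],np.round(d['at']),onz('wrist',[d['at']],{'cover_handle':.083,'case':0}.get(n,.006),m).round(4))
# predicted outlines
O=np.array([.508,-.0135]);y=.08;R=np.array([[np.cos(y),-np.sin(y)],[np.sin(y),np.cos(y)]])
for q in ([-52,157,40],[-52,-157,40],[184,157,40],[184,-157,40],[-6,50,89],[6,-50,89]):
    w=np.r_[O+R@(np.array(q[:2])/1000),q[2]/1000]; print(q,proj('wrist',w,m).round())
E
```

```text
[0.45618091 0.03636962 0.29380924] 0.08837048487913676 [-0.05  0.17  1.61  0.    1.35 -0.14] [-0.  0. -1.]
[0.44867644 0.10677366 0.46439828] 331.24897917721256
cover_handle 0.77 [356. 264.] [[ 0.5079 -0.0134  0.083 ]]
case 0.77 [353. 247.] [[ 0.5137 -0.0137  0.    ]]
[-52, 157, 40] [[314. 130.]]
[-52, -157, 40] [[312. 357.]]
[184, 157, 40] [[505. 133.]]
[184, -157, 40] [[473. 358.]]
[-6, 50, 89] [[353. 225.]]
[6, -50, 89] [[360. 304.]]
```

View pics/w1.png

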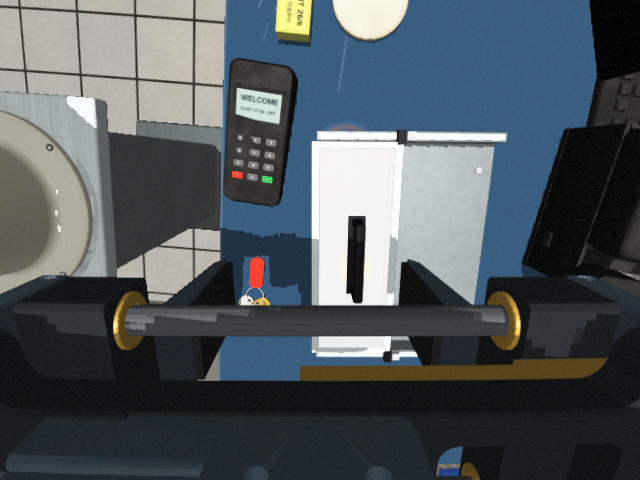

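```bash
python3 - <<'E'
from h import *
goto(.508,-.0134,.064,.08)
E
```

```text
turn -0.013 (about tool x=down => sign -): cmd 0.013 ; dx(down) 0.2300 dy 0.0486 dz 0.0558 q6 -0.14
```

apply_moves(
  plan=[
    [[0,0.0243,0.028],0.008],
    [[0,0.0243,0.028],0],
    [[0.04,0,0],0],
    [[0.04,0,0],0],
    [[0.04,0,0],0],
    [[0.04,0,0],0],
    [[0.04,0,0],0],
    [[0.03,0,0],0],
  ],
)

```text
clock: 4.75
tcp_pos: [0.508, -0.0132, 0.0621]
eef_rot: [0.478, 0.521, -0.479, 0.52]
contact_force: [0.2, 0.6, -0.1]
gripper_width: 0.0915
```

apply_moves(
  plan=[
    [[0,0,0],0],
    [[0,0,0],0],
    [[0,0,0],0],
    [[0,0,0],0],
    [[0,0,0],0],
    [[0,0,0],0],
    [[0,0,0],0],
    [[0,0,0],0],
  ],
  fingers=0,
)

```text
clock: 5.55
tcp_pos: [0.5089, -0.0143, 0.064]
eef_rot: [0.479, 0.52, -0.479, 0.52]
contact_force: [0.5, -0.3, 0.1]
gripper_width: 0.0303
```

Still closing, so I wait, then lift 16 mm.

apply_moves(
  plan=[
    [[0,0,0],0],
    [[0,0,0],0],
    [[0,0,0],0],
    [[0,0,0],0],
    [[0,0,0],0],
  ],
)

```text
clock: 6.05
tcp_pos: [0.5117, -0.0142, 0.0644]
eef_rot: [0.48, 0.519, -0.478, 0.522]
contact_force: [11.8, 4.8, -3.4]
gripper_width: 0.0118
```

apply_moves(
  plan=[
    [[-0.004,0,0],0],
    [[-0.004,0,0],0],
    [[-0.004,0,0],0],
    [[-0.004,0,0],0],
    [[0,0,0],0],
    [[0,0,0],0],
  ],
)

```text
clock: 6.65
tcp_pos: [0.5117, -0.0142, 0.0806]
eef_rot: [0.48, 0.519, -0.478, 0.522]
contact_force: [12.4, 4.5, -3.0]
gripper_width: 0.0116
```

apply_moves(
  plan=[
    [[0,0.015,0],0],
    [[0,0.015,0],0],
    [[0,0.015,0],0],
    [[0,0.015,0],0],
    [[0,0.015,0],0],
    [[0,0.015,0],0],
    [[0,0.015,0],0],
    [[0,0.015,0],0],
  ],
)

```text
clock: 7.45
tcp_pos: [0.6284, -0.0043, 0.0794]
eef_rot: [0.478, 0.521, -0.479, 0.52]
contact_force: [-1.1, -0.0, -2.0]
gripper_width: 0.012
```

apply_moves(
  plan=[
    [[0,0.001,0],0],
    [[0,0,0],0],
    [[0.005,0,0],0],
    [[0.005,0,0],0],
    [[0.004,0,0],0],
    [[0,0,0],0],
  ],
)

```text
clock: 8.05
tcp_pos: [0.6287, -0.0043, 0.0651]
eef_rot: [0.478, 0.521, -0.479, 0.52]
contact_force: [-1.2, 0.3, -3.5]
gripper_width: 0.0118
```

apply_moves(
  plan=[
    [[0,0,0],0],
    [[0,0,0],0],
    [[0,0,0],0],
    [[0,0,0],0],
    [[0,0,0],0],
    [[0,0,0],0],
  ],
  fingers=0.5,
)

```text
clock: 8.65
tcp_pos: [0.6295, -0.0043, 0.066]
eef_rot: [0.479, 0.52, -0.479, 0.52]
contact_force: [0.5, -0.4, -0.1]
gripper_width: 0.0458
```

apply_moves(
  plan=[
    [[-0.04,0,0],0],
    [[-0.04,0,0],0],
    [[-0.04,0,0],0],
    [[-0.04,-0.04,0],0],
    [[-0.04,-0.04,0],0],
    [[-0.01,-0.04,0],0],
    [[0,0,0],0],
    [[0,0,0],0],
  ],
  fingers=0.7,
)

```text
clock: 9.45
tcp_pos: [0.5189, -0.0135, 0.2673]
eef_rot: [0.479, 0.52, -0.479, 0.521]
contact_force: [0.4, -0.3, -0.1]
gripper_width: 0.0637
```

```bash
python3 - <<'E'
from h import *
p,M,s=axes(); m=camera_model('wrist'); im=snap('wrist','w2.png')
print(p,np.arctan2(M[1,1],M[0,1]),s['contact_force'])
for n in ('cover_handle','tape'):
    for d in place_of(n,'wrist')[:2]: print(n,d['conf'],np.round(d['at']),onz('wrist',[d['at']],{'cover_handle':.083}.get(n,.006),m).round(4))
for d in silhouettes('tape','wrist')[:2]: print(d['conf'],d['box'])
for r in rects(im,'wrist',.021,m,200): print(r)
E
```

```text
[ 0.51890339 -0.01350924  0.26732767] 0.08272678421581159 [ 0.40933785 -0.3171792  -0.07156942]
cover_handle 0.75 [416. 225.] [[ 0.6284 -0.0059  0.083 ]]
0.81 [293.0, 215.8, 38.6, 38.1]
(0.5169, -0.0392, -0.36, 52, 51, array([314., 233.]))
```

View pics/w2.png

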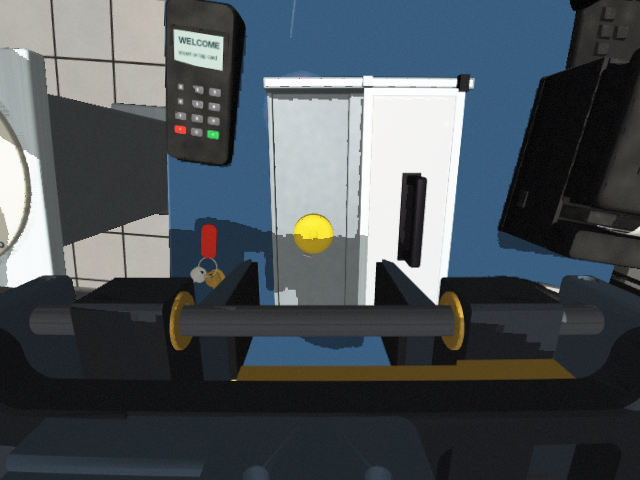

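The cover is open, with the handle now at ≈(412,220) in the wrist view. The tape's body is at (313,233), i.e. world (0.517, -0.039), measuring 52×51 mm as it should. I'll grip it with the jaws along the case's y.

apply_moves(
  plan=[
    [[0.0,-0.004,0.0255],0],
    [[0,0,0],-0.143],
    [[0,0,0],-0.143],
    [[0,0,0],-0.143],
    [[0,0,0],-0.143],
    [[0,0,0],-0.143],
    [[0,0,0],-0.143],
    [[0,0,0],-0.143],
  ],
  fingers=1,
)

```text
clock: 10.45
tcp_pos: [0.5178, -0.0392, 0.2659]
eef_rot: [0.168, 0.687, -0.168, 0.686]
contact_force: [1.3, 0.1, -0.6]
gripper_width: 0.091
```

apply_moves(
  plan=[
    [[0,0,0],-0.143],
    [[0,0,0],-0.143],
    [[0,0,0],-0.143],
    [[0,0,0],-0.143],
    [[0.04,0,0],0],
    [[0.04,0,0],0],
    [[0,0,0],0],
    [[0,0,0],0],
  ],
)

```text
clock: 11.25
tcp_pos: [0.5175, -0.0392, 0.1868]
eef_rot: [-0.03, 0.707, 0.03, 0.706]
contact_force: [-0.4, -0.0, 1.4]
gripper_width: 0.0911
```

```bash
python3 - <<'E'
from h import *
m=camera_model('wrist'); im=snap('wrist','w3.png')
p,M,s=axes(); print(p,np.arctan2(M[1,1],M[0,1]),s['joint_pos'].round(2))
for r in rects(im,'wrist',.021,m,200): print(r)
for r in rects(snap('top','t3.png'),'top',.028): print(r)
cv2.imwrite('pics/w3c.png',im[...,::-1])
goto(.517,-.0392,.0085,.08+np.pi/2)
E
```

```text
[ 0.51826327 -0.03931835  0.18779256] 1.6560152895608724 [-0.19  0.38  1.64  0.    1.13 -1.85]
(0.5791, -0.327, 0.226, 87, 40, array([ 50., 262.]))
(0.5161, -0.041, 0.874, 51, 51, array([314., 224.]))
(0.4081, 0.2671, -1.566, 41, 32, array([621., 148.]))
(0.4081, -0.2817, 0.131, 73, 41, array([70., 93.]))
(0.41, -0.2798, 0.129, 64, 41, array([418., 315.]))
(0.4103, 0.2776, 0.019, 62, 41, array([202., 310.]))
(0.4925, -0.4103, 0.2, 64, 41, array([468., 285.]))
(0.5902, -0.3236, -0.2, 64, 42, array([436., 246.]))
(0.8497, 0.7921, -1.504, 94, 64, array([ 15., 139.]))
turn -0.005 (about tool x=down => sign -): cmd 0.005 ; dx(down) 0.1797 dy 0.0003 dz -0.0015 q6 -1.85
```

View pics/w3c.png

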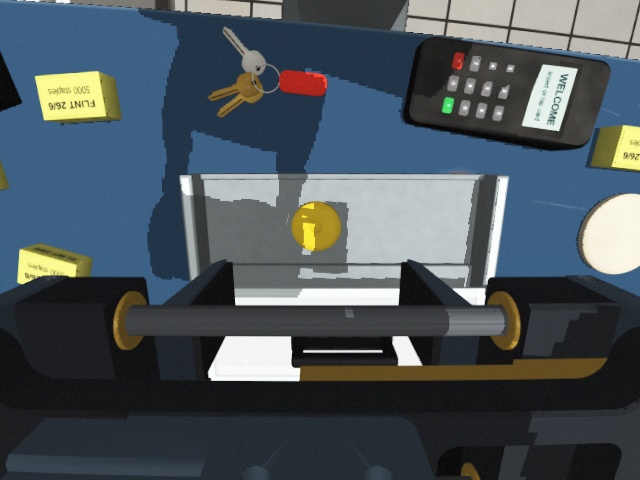

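apply_moves(
  plan=[
    [[0.04,-0.004,-0.002],0],
    [[0.04,0,0],0],
    [[0.04,0,0],0],
    [[0.03,0,0],0],
    [[0.02,0,0],0],
    [[0.009,0,0],0],
    [[0,0,0],0],
    [[0,0,0],0],
  ],
)

```text
clock: 12.15
tcp_pos: [0.5167, -0.0435, 0.0089]
eef_rot: [-0.03, 0.706, 0.03, 0.707]
contact_force: [0.5, 0.1, -0.6]
gripper_width: 0.0913
```

apply_moves(
  plan=[
    [[0,0,0],0],
    [[0,0,0],0],
    [[0,0,0],0],
    [[0,0,0],0],
    [[0,0,0],0],
    [[0,0,0],0],
    [[0,0,0],0],
    [[0,0,0],0],
  ],
  fingers=0,
)

```text
clock: 12.95
tcp_pos: [0.5156, -0.0433, 0.0077]
eef_rot: [-0.03, 0.706, 0.03, 0.706]
contact_force: [-1.6, 2.0, 4.8]
gripper_width: 0.0516
```

apply_moves(
  plan=[
    [[-0.01,0,0],0],
    [[-0.02,0,0],0],
    [[-0.03,0,0],0],
    [[-0.04,0,0],0],
    [[-0.04,0,0],0],
    [[-0.02,0,0],0],
    [[0,0,0],0],
    [[0,0,0],0],
  ],
)

```text
clock: 13.75
tcp_pos: [0.5154, -0.0434, 0.1678]
eef_rot: [-0.03, 0.706, 0.03, 0.707]
contact_force: [0.6, -0.1, -1.5]
gripper_width: 0.0512
```

```bash
python3 - <<'E'
from h import *
m=camera_model('wrist'); im=snap('wrist','w4.png')
p,M,s=axes(); print(p,np.arctan2(M[1,1],M[0,1]),s['gripper_width'])
for r in rects(im,'wrist',p[2]+.0125,m,200): print(r)
cv2.imwrite('pics/w4c.png',cv2.resize(im[150:400,180:500,::-1],(640,500)))
goto(.499,.299,.012+.001)
E
```

```text
[ 0.51502293 -0.04328415  0.16699969] 1.6559743424630842 0.051246719043779025
(0.5392, -0.0424, 0.086, 27, 4, array([316., 339.]))
(0.5139, -0.1859, -0.044, 43, 25, array([ 44., 270.]))
(0.5034, -0.0452, 0.086, 51, 31, array([316., 270.]))
(0.4276, 0.0958, -1.373, 21, 15, array([619., 150.]))
(0.4236, -0.1691, 0.112, 21, 5, array([57., 88.]))
(0.4266, -0.1645, 0.125, 39, 22, array([68., 92.]))
turn 0.000 (about tool x=down => sign -): cmd 0.000 ; dx(down) 0.1540 dy 0.3424 dz 0.0132 q6 -1.86
```

View pics/w4c.png

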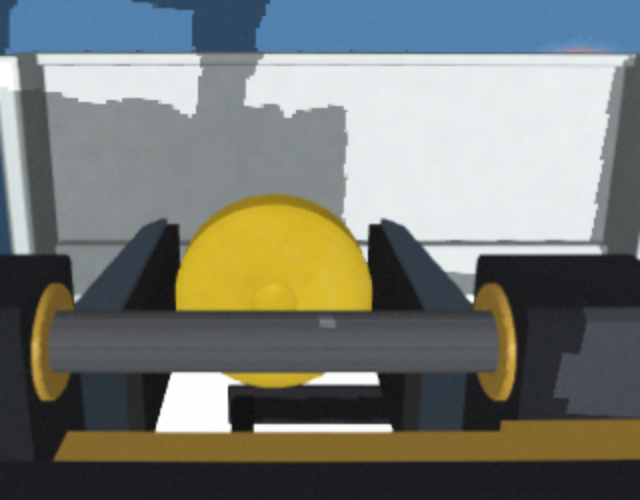

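apply_moves(
  plan=[
    [[0,0.043,0.0017],0],
    [[0,0.043,0.0017],0],
    [[0,0.043,0.0017],0],
    [[0,0.043,0.0017],0],
    [[0,0.043,0.0017],0],
    [[0,0.043,0.0017],0],
    [[0,0.043,0.0017],0],
    [[0,0.042,0.0017],0],
  ],
)

```text
clock: 14.6
tcp_pos: [0.4988, 0.3011, 0.166]
eef_rot: [-0.031, 0.707, 0.03, 0.706]
contact_force: [1.0, -0.9, -0.9]
gripper_width: 0.0509
```

apply_moves(
  plan=[
    [[0,0,0],0],
    [[0.03,0,0],0],
    [[0.03,0,0],0],
    [[0.03,0,0],0],
    [[0.03,0,0],0],
    [[0.015,0,0],0],
    [[0,0,0],0],
    [[0,0,0],0],
  ],
)

```text
clock: 15.4
tcp_pos: [0.4996, 0.2991, 0.0322]
eef_rot: [-0.03, 0.707, 0.03, 0.706]
contact_force: [-0.6, 0.7, 0.4]
gripper_width: 0.0514
```

```bash
python3 - <<'E'
from h import *
goto(.499,.299,.0115)
print(sense()['tcp_pos'],sense()['contact_force'])
E
```

```text
turn 0.000 (about tool x=down => sign -): cmd 0.000 ; dx(down) 0.0207 dy -0.0000 dz -0.0006 q6 -1.22
[0.499607   0.2990659  0.03215603] [-0.59207     0.686586    0.35783461]
```

apply_moves(
  plan=[
    [[0.01,0,0],0],
    [[0.006,0,0],0],
    [[0.004,0,0],0],
    [[0,0,0],0],
    [[0,0,0],0],
  ],
)

```text
clock: 15.9
tcp_pos: [0.5, 0.2996, 0.0127]
eef_rot: [-0.03, 0.706, 0.03, 0.706]
contact_force: [-0.1, -0.0, -0.2]
gripper_width: 0.0511
```

apply_moves(
  plan=[
    [[0,0,0],0],
    [[0,0,0],0],
    [[0,0,0],0],
    [[0,0,0],0],
    [[0,0,0],0],
    [[0,0,0],0],
  ],
  fingers=0.8,
)

```text
clock: 16.5
tcp_pos: [0.5, 0.2996, 0.0127]
eef_rot: [-0.03, 0.706, 0.03, 0.706]
contact_force: [-0.4, -0.4, -0.1]
gripper_width: 0.073
```

apply_moves(
  plan=[
    [[-0.02,0,0],0],
    [[-0.03,0,0],0],
    [[-0.04,0,0],0],
    [[-0.04,0,0],0],
    [[-0.04,0,0],0],
    [[-0.04,0,0],0],
    [[0,0,0],0],
    [[0,0,0],0],
  ],
)

```text
clock: 17.3
tcp_pos: [0.5002, 0.2996, 0.2232]
eef_rot: [-0.03, 0.706, 0.03, 0.707]
contact_force: [-1.2, 0.2, -0.9]
gripper_width: 0.073
```

```bash
python3 - <<'E'
from h import *
m=camera_model('wrist'); im=snap('wrist','w5.png')
p,M,s=axes(); print(p,np.arctan2(M[1,1],M[0,1]),s['contact_force'])
print('tape');[print(r) for r in rects(im,'wrist',.024,m,200)]
print('box');[print(r) for r in rects(im,'wrist',.028,m,200)]
E
```

```text
[0.49961335 0.29937212 0.22207001] 1.6560244356075118 [ 0.24205781  0.51163785 -0.47520732]
tape
(0.5009, 0.2985, -1.485, 52, 50, array([315., 223.]))
(0.4084, 0.2772, -0.006, 62, 41, array([308., 134.]))
box
(0.5001, 0.2985, -1.485, 51, 50, array([315., 223.]))
(0.4086, 0.2774, -0.006, 62, 40, array([308., 134.]))
```

View pics/w5.png

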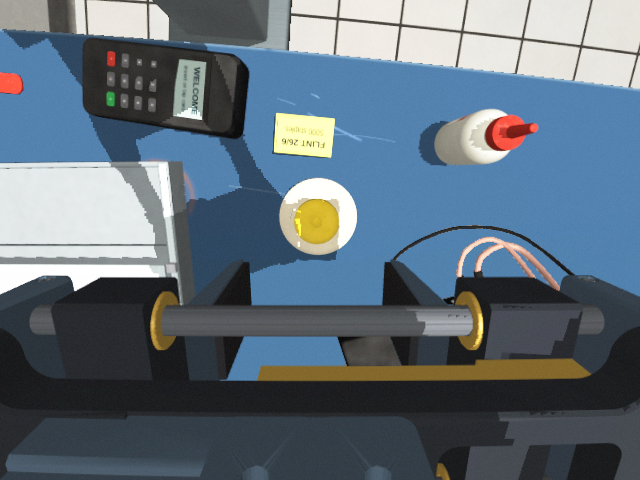

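Tape is on the pad ((315,223) on the pad at (318,216)), about 1–2 mm off centre. Next is the left box at (308,134), i.e. world (0.4085, 0.2775).

```bash
python3 - <<'E'
from h import *
goto(.4087,.2774,.10,.005)
E
```

```text
turn 1.491 (about tool x=down => sign -): cmd -1.491 ; dx(down) 0.1221 dy 0.0910 dz -0.0215 q6 -1.22
```

apply_moves(
  plan=[
    [[0,0,0],0.149],
    [[0,0,0],0.149],
    [[0,0,0],0.149],
    [[0,0,0],0.149],
    [[0,0,0],0.149],
    [[0,0,0],0.149],
    [[0,0,0],0.149],
    [[0,0,0],0.149],
  ],
  fingers=0.65,
)

```text
clock: 18.15
tcp_pos: [0.4992, 0.2991, 0.2208]
eef_rot: [0.373, 0.601, -0.374, 0.6]
contact_force: [-0.8, 0.3, -0.0]
gripper_width: 0.0593
```

apply_moves(
  plan=[
    [[0,0,0],0.149],
    [[0,0,0],0.149],
    [[0,0,0],0.149],
    [[0,0,0],0.012],
    [[0,0,0],0],
  ],
)

```text
clock: 18.65
tcp_pos: [0.4995, 0.2993, 0.2215]
eef_rot: [0.497, 0.502, -0.498, 0.502]
contact_force: [0.0, 0.6, 0.3]
gripper_width: 0.0596
```

```bash
python3 - <<'E'
from h import *
goto(.4087,.2774,.012,.005)
E
```

```text
turn -0.004 (about tool x=down => sign -): cmd 0.004 ; dx(down) 0.2095 dy -0.0909 dz 0.0215 q6 0.43
```

apply_moves(
  plan=[
    [[0,-0.0455,0.0108],0],
    [[0,-0.0455,0.0107],0],
    [[0.04,0,0],0],
    [[0.04,0,0],0],
    [[0.04,0,0],0],
    [[0.04,0,0],0],
    [[0.03,0,0],0],
    [[0.019,0,0],0],
  ],
)

```text
clock: 19.45
tcp_pos: [0.4079, 0.277, 0.0112]
eef_rot: [0.497, 0.503, -0.499, 0.502]
contact_force: [-0.4, 0.4, 0.3]
gripper_width: 0.0596
```

apply_moves(
  plan=[
    [[0,0,0],0],
    [[0,0,0],0],
    [[0,0,0],0],
    [[0,0,0],0],
    [[0,0,0],0],
    [[0,0,0],0],
  ],
  fingers=0,
)

```text
clock: 20.05
tcp_pos: [0.4096, 0.2779, 0.0145]
eef_rot: [0.499, 0.501, -0.498, 0.501]
contact_force: [-0.8, 0.2, 9.0]
gripper_width: 0.0394
```

apply_moves(
  plan=[
    [[-0.01,0,0],0],
    [[-0.02,0,0],0],
    [[-0.03,0,0],0],
    [[-0.04,0,0],0],
    [[-0.04,0,0],0],
    [[0,0,0],0],
    [[0,0,0],0],
  ],
)

```text
clock: 20.75
tcp_pos: [0.4094, 0.2778, 0.1549]
eef_rot: [0.5, 0.501, -0.498, 0.502]
contact_force: [-0.3, -0.9, -2.6]
gripper_width: 0.0398
```

```bash
python3 - <<'E'
from h import *
m=camera_model('wrist'); im=snap('wrist','w6.png')
p,M,s=axes(); print(p,np.arctan2(M[1,1],M[0,1]),s['gripper_width'])
[print(r) for r in rects(im,'wrist',p[2]+.016,m,300)]
O=np.array([.510,-.0135]);y=.08;R=np.array([[np.cos(y),-np.sin(y)],[np.sin(y),np.cos(y)]])
for c in (.099,.033,-.033,-.099): print(c,(O+R@[0,c]).round(4))
w=O+R@[0,.099]
goto(w[0],w[1],.07,y)
E
```

```text
[0.40876156 0.27742666 0.15378014] 0.005136593240554784 0.03993130968060545
(0.4091, 0.2527, -1.568, 39, 8, array([319., 341.]))
(0.4089, 0.2944, -1.567, 39, 39, array([312., 250.]))
(0.4552, 0.3226, -1.566, 27, 26, array([412., 213.]))
0.099 [0.5021 0.0852]
0.033 [0.5074 0.0194]
-0.033 [ 0.5126 -0.0464]
-0.099 [ 0.5179 -0.1122]
turn 0.075 (about tool x=down => sign -): cmd -0.075 ; dx(down) 0.0838 dy 0.0777 dz 0.1991 q6 0.47
```

apply_moves(
  plan=[
    [[0,0,0],-0.075],
    [[0,0.0156,0.0394],0],
    [[0,0.0156,0.0394],0],
    [[0,0.0156,0.0394],0],
    [[0,0.0156,0.0394],0],
    [[0,0.0156,0.0394],0],
    [[0,0,0],0],
    [[0,0,0],0],
  ],
)

```text
clock: 21.6
tcp_pos: [0.5019, 0.0867, 0.1524]
eef_rot: [0.48, 0.52, -0.481, 0.518]
contact_force: [-0.1, 0.5, -1.3]
gripper_width: 0.0397
```

```bash
python3 - <<'E'
from h import *
m=camera_model('top'); im=snap('top','t7.png')
p,M,s=axes(); print(p,np.arctan2(M[1,1],M[0,1]),s['gripper_width'])
m=camera_model('wrist'); im=snap('wrist','w7.png')
O=np.array([.510,-.0135]);y=.08;R=np.array([[np.cos(y),-np.sin(y)],[np.sin(y),np.cos(y)]])
im=im[...,::-1].copy()
for q,z,c in (([[-52,-145],[-46,-145],[-46,145],[-52,145]],14,(0,0,255)),([[46,-145],[46,145]],14,(0,255,0)),([[-52,157],[184,157],[184,145],[-46,145]],40,(255,0,255))):
    X=np.array([np.r_[O+R@(np.array(k)/1000),z/1000] for k in q]); P=proj('wrist',X,m)
    cv2.polylines(im,[np.round(P*16).astype(np.int32)],False,c,1,cv2.LINE_AA,4)
cv2.imwrite('pics/w7o.png',im)
E
```

```text
[0.50161148 0.08747622 0.15258781] 0.0792753868926278 0.04003864213471075
```

View pics/w7o.png

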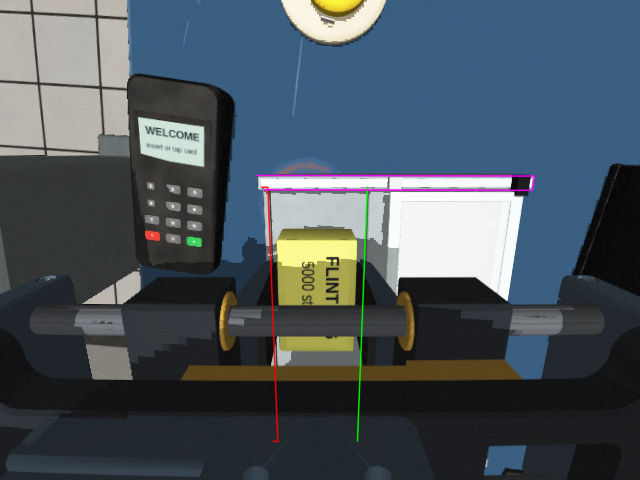

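The case overlay fits the picture to about a pixel. The box is held level above the bay at (317,290).

apply_moves(
  plan=[
    [[0,0,0.004],0],
    [[0.03,0,0],0],
    [[0.03,0,0],0],
    [[0.03,0,0],0],
    [[0.02,0,0],0],
    [[0.015,0,0],0],
    [[0.005,0,0],0],
    [[0,0,0],0],
  ],
)

```text
clock: 22.5
tcp_pos: [0.5024, 0.0839, 0.0233]
eef_rot: [0.479, 0.52, -0.48, 0.52]
contact_force: [0.4, -0.6, -0.4]
gripper_width: 0.0398
```

apply_moves(
  plan=[
    [[0,0,0],0],
    [[0,0,0],0],
  ],
)

```text
clock: 22.7
tcp_pos: [0.5034, 0.0836, 0.0245]
eef_rot: [0.48, 0.519, -0.479, 0.52]
contact_force: [0.2, -0.2, -0.9]
gripper_width: 0.0399
```

apply_moves(
  plan=[
    [[0.002,0,0],0],
    [[0.001,0,0],0],
    [[0,0,0],0],
    [[0,0,0],0],
  ],
)

```text
clock: 23.1
tcp_pos: [0.5029, 0.0834, 0.0207]
eef_rot: [0.48, 0.52, -0.48, 0.52]
contact_force: [0.0, -0.2, -1.1]
gripper_width: 0.0397
```

apply_moves(
  plan=[
    [[0,0,0],0],
    [[0,0,0],0],
    [[0,0,0],0],
    [[0,0,0],0],
    [[0,0,0],0],
  ],
  fingers=0.65,
)

```text
clock: 23.6
tcp_pos: [0.5029, 0.0835, 0.0206]
eef_rot: [0.48, 0.52, -0.48, 0.52]
contact_force: [0.2, 0.2, 0.2]
gripper_width: 0.0591
```

apply_moves(
  plan=[
    [[-0.02,0,0],0],
    [[-0.03,0,0],0],
    [[-0.04,0,0],0],
    [[-0.04,0,0],0],
    [[-0.04,0,0],0],
    [[-0.03,0,0.04],0],
    [[0,0,0.04],0],
    [[0,0,0.04],0],
  ],
)

```text
clock: 24.4
tcp_pos: [0.5129, -0.0374, 0.2218]
eef_rot: [0.48, 0.519, -0.479, 0.521]
contact_force: [1.5, 0.5, 0.2]
gripper_width: 0.059
```

apply_moves(
  plan=[
    [[0,-0.01,0.045],0],
    [[0,-0.02,0.045],0],
    [[0,-0.02,0.045],0],
    [[0,-0.02,0.045],0],
    [[0,0,0],0],
    [[0,0,0],0],
  ],
)

```text
clock: 25.0
tcp_pos: [0.4566, -0.222, 0.2205]
eef_rot: [0.48, 0.519, -0.48, 0.519]
contact_force: [0.0, 0.6, 0.1]
gripper_width: 0.0594
```

```bash
cat >> h.py <<'E'
def look(fn,z=.028):
    m=camera_model('wrist'); im=snap('wrist',fn+'.png'); p,M,s=axes(); print('tcp',p.round(4),round(float(np.arctan2(M[1,1],M[0,1])),3))
    print('wrist');[print(r) for r in rects(im,'wrist',z,m,300)]
    print('top');[print(r) for r in rects(snap('top',fn+'t.png'),'top',.028)]
E
python3 - <<'E'
from h import *
look('w8')
goto(.4095,-.280,.012,.129)
E
```

```text
tcp [ 0.457  -0.2209  0.2205] 0.079
wrist
(0.4889, -0.3918, -1.496, 42, 24, array([333., 359.]))
(0.4092, -0.28, 0.138, 64, 39, array([272., 263.]))
(0.3979, -0.1314, 0.414, 47, 23, array([268., 132.]))
top
(0.5031, 0.083, 0.025, 60, 39, array([278., 276.]))
(0.5014, 0.2968, 0.02, 52, 49, array([197., 276.]))
(0.5977, -0.3261, -0.373, 66, 33, array([437., 244.]))
(0.8497, 0.7921, -1.504, 94, 64, array([ 15., 139.]))
turn 0.049 (about tool x=down => sign -): cmd -0.049 ; dx(down) 0.2086 dy -0.0550 dz 0.0530 q6 -0.65
```

View pics/w8.png

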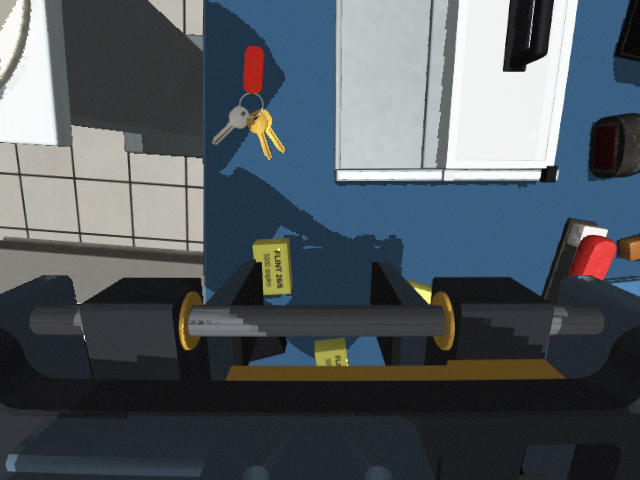

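Second box at (272,263), world (0.409, -0.280), with the black look-alike behind it near (268,343) and well clear. The first box sits in the bay at (0.503, 0.083).

apply_moves(
  plan=[
    [[0,0,0],-0.055],
    [[0,-0.0275,0.0265],0],
    [[0.04,-0.0275,0.0265],0],
    [[0.04,0,0],0],
    [[0.04,0,0],0],
    [[0.04,0,0],0],
    [[0.03,0,0],0],
    [[0.018,0,0],0],
  ],
)

```text
clock: 25.9
tcp_pos: [0.412, -0.2762, 0.0143]
eef_rot: [0.465, 0.534, -0.465, 0.532]
contact_force: [0.3, 0.0, 1.5]
gripper_width: 0.0594
```

apply_moves(
  plan=[
    [[0,0,0],0],
    [[0,0,0],0],
    [[0,0,0],0],
    [[0,0,0],0],
    [[0,0,0],0],
    [[0,0,0],0],
  ],
  fingers=0,
)

```text
clock: 26.5
tcp_pos: [0.4126, -0.2785, 0.0175]
eef_rot: [0.465, 0.532, -0.465, 0.533]
contact_force: [1.3, 3.0, 9.8]
gripper_width: 0.0395
```

apply_moves(
  plan=[
    [[-0.01,0,0],0],
    [[-0.02,0,0],0],
    [[-0.03,0,0],0],
    [[-0.04,0,0],0],
    [[-0.04,0,0],0],
    [[0,0,0],0],
    [[0,0,0],0],
  ],
)

```text
clock: 27.2
tcp_pos: [0.4123, -0.2784, 0.1578]
eef_rot: [0.465, 0.532, -0.465, 0.533]
contact_force: [-1.4, -0.4, -1.8]
gripper_width: 0.0398
```

```bash
python3 - <<'E'
from h import *
p,M,s=axes(); look('w9',p[2]+.016)
goto(.5074,.0175,.0205,.08)
E
```

```text
tcp [ 0.4117 -0.278   0.1567] 0.135
wrist
(0.4188, -0.3041, 1.512, 46, 16, array([335., 348.]))
(0.4992, -0.2557, 1.133, 27, 11, array([499., 282.]))
(0.4098, -0.2638, -1.437, 38, 34, array([309., 276.]))
top
(0.4982, -0.4308, -1.382, 37, 22, array([478., 280.]))
(0.5014, 0.2968, 0.02, 52, 49, array([197., 276.]))
(0.5258, 0.0454, 0.087, 62, 40, array([294., 267.]))
(0.5905, -0.3237, -0.192, 64, 42, array([437., 246.]))
(0.8497, 0.7921, -1.504, 94, 64, array([ 15., 139.]))
turn -0.055 (about tool x=down => sign -): cmd 0.055 ; dx(down) 0.1355 dy 0.1192 dz -0.2867 q6 -0.85
```

The top view shows the first box was knocked to (0.526, 0.045), case (0.021, 0.058). I'll put the held box in slot y=-0.033, then move the first one to +0.033.

```bash
python3 - <<'E'
from h import *
goto(.5126,-.045,.024,.08)
E
```

```text
turn -0.055 (about tool x=down => sign -): cmd 0.055 ; dx(down) 0.1320 dy 0.1194 dz -0.2240 q6 -0.85
```

apply_moves(
  plan=[
    [[0,0,0],0.055],
    [[0,0.02,-0.0374],0],
    [[0,0.02,-0.0374],0],
    [[0,0.02,-0.0374],0],
    [[0,0.02,-0.0374],0],
    [[0,0.02,-0.0374],0],
    [[0,0.0194,-0.037],0],
    [[0,0,0],0],
  ],
)

```text
clock: 28.1
tcp_pos: [0.5138, -0.0413, 0.1552]
eef_rot: [0.479, 0.521, -0.479, 0.52]
contact_force: [0.2, -1.0, -1.0]
gripper_width: 0.0398
```

apply_moves(
  plan=[
    [[0.03,0,0],0],
    [[0.03,0,0],0],
    [[0.03,0,0],0],
    [[0.02,0,0],0],
    [[0.015,0,0],0],
    [[0.005,0,0],0],
    [[0,0,0],0],
    [[0,0,0],0],
  ],
)

```text
clock: 28.9
tcp_pos: [0.5131, -0.0455, 0.0267]
eef_rot: [0.48, 0.52, -0.48, 0.52]
contact_force: [0.4, -1.0, -0.5]
gripper_width: 0.04
```

```bash
python3 - <<'E'
from h import *
goto(.5126,-.045,.024,.08);print(sense()['contact_force'],sense()['tcp_pos'])
E
```

```text
turn 0.000 (about tool x=down => sign -): cmd -0.000 ; dx(down) 0.0027 dy -0.0005 dz -0.0006 q6 -0.28
[ 0.41422642 -0.95270262 -0.54874402] [ 0.51314359 -0.04551719  0.02672469]
```

apply_moves(
  plan=[
    [[0.002,0,0],0],
    [[0.001,0,0],0],
    [[0,0,0],0],
    [[0,0,0],0],
  ],
)

```text
clock: 29.3
tcp_pos: [0.5132, -0.0454, 0.0237]
eef_rot: [0.48, 0.52, -0.48, 0.52]
contact_force: [0.1, -0.1, -0.8]
gripper_width: 0.0396
```

apply_moves(
  plan=[
    [[0,0,0],0],
    [[0,0,0],0],
    [[0,0,0],0],
    [[0,0,0],0],
    [[0,0,0],0],
  ],
  fingers=0.65,
)

```text
clock: 29.8
tcp_pos: [0.5131, -0.0454, 0.0234]
eef_rot: [0.48, 0.52, -0.48, 0.52]
contact_force: [0.2, -0.3, 0.4]
gripper_width: 0.0593
```

apply_moves(
  plan=[
    [[-0.02,0,0],0],
    [[-0.03,0,0],0],
    [[-0.04,0,0],0],
    [[-0.04,0,0],0],
    [[-0.03,0,0],0],
    [[0,0,0],0],
    [[0,0,0],0],
  ],
)

```text
clock: 30.5
tcp_pos: [0.5132, -0.0454, 0.1837]
eef_rot: [0.48, 0.519, -0.479, 0.52]
contact_force: [0.1, 0.2, -0.2]
gripper_width: 0.0594
```

```bash
python3 - <<'E'
from h import *
look('w10',.034)
p,M,s=axes(); y=.08
goto(.5255,.0455,.02,.085)
E
```

```text
tcp [ 0.5127 -0.0453  0.1828] 0.08
wrist
(0.5132, -0.0478, 0.065, 64, 40, array([313., 218.]))
(0.5247, 0.0455, 0.082, 61, 40, array([337., 127.]))
top
(0.4925, -0.4103, 0.2, 64, 41, array([468., 285.]))
(0.5014, 0.2968, 0.02, 52, 49, array([197., 276.]))
(0.59, -0.3234, -0.227, 64, 42, array([436., 246.]))
(0.8497, 0.7921, -1.504, 94, 64, array([ 15., 140.]))
turn 0.005 (about tool x=down => sign -): cmd -0.005 ; dx(down) 0.1624 dy 0.0207 dz -0.0893 q6 -0.28
```

View pics/w10.png

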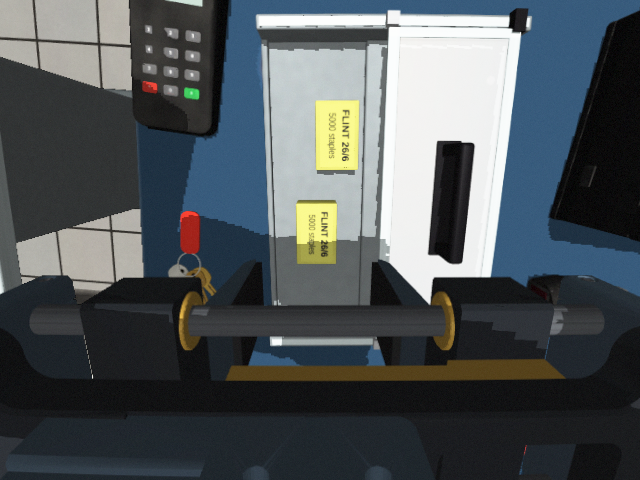

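Box 2 is in its slot at (317,232), and the knocked box 1 is at (337,135) in the bay, near the deck. I'll regrip box 1 with a narrow opening so the fingers clear the cover edge.

apply_moves(
  plan=[
    [[0,0.009,-0.045],0],
    [[0,0.009,-0.0443],0],
    [[0.04,0,0],0],
    [[0.04,0,0],0],
    [[0.04,0,0],0],
    [[0.025,0,0],0],
    [[0.014,0,0],0],
    [[0.003,0,0],0],
  ],
  fingers=0.56,
)

```text
clock: 31.4
tcp_pos: [0.5219, 0.0451, 0.0188]
eef_rot: [0.478, 0.521, -0.481, 0.518]
contact_force: [0.9, -0.3, 0.3]
gripper_width: 0.0511
```

apply_moves(
  plan=[
    [[0,0,0],0],
    [[0,0,0],0],
    [[0,0,0],0],
    [[0,0,0],0],
    [[0,0,0],0],
    [[0,0,0],0],
  ],
  fingers=0,
)

```text
clock: 32.0
tcp_pos: [0.5241, 0.0451, 0.0217]
eef_rot: [0.48, 0.519, -0.48, 0.52]
contact_force: [-0.2, -0.1, -1.3]
gripper_width: 0.0393
```

apply_moves(
  plan=[
    [[-0.01,0,0],0],
    [[-0.01,0,0],0],
    [[-0.01,0,0],0],
    [[0,0,0],0],
    [[0,0,0],0],
  ],
)

```text
clock: 32.5
tcp_pos: [0.5242, 0.0451, 0.0519]
eef_rot: [0.48, 0.519, -0.479, 0.52]
contact_force: [0.9, -0.3, -1.1]
gripper_width: 0.04
```

```bash
python3 - <<'E'
from h import *
goto(.5074,.0189,.025,.08);print(sense()['contact_force'],sense()['tcp_pos'])
look('w11',sense()['tcp_pos'][2]+.012)
E
```

```text
turn 0.000 (about tool x=down => sign -): cmd -0.000 ; dx(down) 0.0269 dy -0.0188 dz 0.0247 q6 -0.11
[ 0.92915467 -0.27235346 -1.06224448] [0.52418951 0.04506525 0.05192418]
tcp [0.5239 0.0451 0.0515] 0.08
wrist
(0.526, 0.0186, -1.492, 39, 7, array([322., 343.]))
(0.5227, 0.0599, -1.492, 40, 38, array([313., 256.]))
top
(0.4925, -0.4106, 0.2, 64, 41, array([469., 285.]))
(0.5014, 0.2968, 0.02, 52, 49, array([197., 276.]))
(0.5151, -0.0595, 0.092, 41, 39, array([334., 273.]))
(0.5905, -0.3237, -0.192, 64, 42, array([437., 246.]))
(0.8498, 0.7921, -1.504, 94, 64, array([ 15., 139.]))
```

apply_moves(
  plan=[
    [[0,-0.0188,0],0],
    [[0,0,0.0127],0],
    [[0,0,0.0127],0],
    [[0,0,0],0],
    [[0.015,0,0],0],
    [[0.01,0,0],0],
    [[0.004,0,0],0],
    [[0,0,0],0],
  ],
)

```text
clock: 33.4
tcp_pos: [0.5071, 0.0183, 0.022]
eef_rot: [0.479, 0.52, -0.48, 0.519]
contact_force: [-0.1, 0.7, -1.1]
gripper_width: 0.0397
```

apply_moves(
  plan=[
    [[0,0,0],0],
    [[0,0,0],0],
    [[0,0,0],0],
    [[0,0,0],0],
    [[0,0,0],0],
  ],
  fingers=0.65,
)

```text
clock: 33.9
tcp_pos: [0.5073, 0.0183, 0.0226]
eef_rot: [0.48, 0.52, -0.48, 0.52]
contact_force: [-0.5, 0.3, -0.2]
gripper_width: 0.0592
```

apply_moves(
  plan=[
    [[-0.02,0,0],0],
    [[-0.03,0,0],0],
    [[-0.04,0,0],0],
    [[-0.04,0,0],0],
    [[-0.03,0,0],0],
    [[0,0,0],0],
    [[0,0,0],0],
  ],
)

```text
clock: 34.6
tcp_pos: [0.5073, 0.0183, 0.1827]
eef_rot: [0.48, 0.519, -0.479, 0.52]
contact_force: [0.1, -0.1, -0.8]
gripper_width: 0.059
```

```bash
python3 - <<'E'
from h import *
look('w12',.034)
goto(.490,-.395,None,.2)
E
```

```text
tcp [0.5068 0.0183 0.1818] 0.08
wrist
(0.5126, -0.0393, 0.079, 42, 39, array([318., 292.]))
(0.5069, 0.0199, 0.079, 62, 40, array([320., 216.]))
top
(0.4925, -0.4103, 0.2, 64, 41, array([468., 285.]))
(0.5014, 0.2968, 0.02, 52, 49, array([197., 276.]))
(0.59, -0.3234, -0.227, 64, 42, array([436., 246.]))
(0.8497, 0.7921, -1.504, 94, 64, array([ 15., 138.]))
turn 0.120 (about tool x=down => sign -): cmd -0.120 ; dx(down) -0.0000 dy -0.0983 dz 0.4018 q6 -0.16
```

apply_moves(
  plan=[
    [[0,0,0],-0.12],
    [[0,-0.011,0.0463],0],
    [[0,-0.011,0.0463],0],
    [[0,-0.011,0.0463],0],
    [[0,-0.011,0.0463],0],
    [[0,-0.011,0.0463],0],
    [[0,-0.011,0.0463],0],
    [[0,-0.011,0.0463],0],
  ],
)

```text
clock: 35.5
tcp_pos: [0.4951, -0.3163, 0.1809]
eef_rot: [0.448, 0.548, -0.448, 0.546]
contact_force: [0.9, 0.9, -0.4]
gripper_width: 0.0591
```

apply_moves(
  plan=[
    [[0,-0.011,0.0463],0],
    [[0,-0.0112,0.0463],0],
    [[0.04,0,0],0],
    [[0.02,0,0],0],
    [[0,0,0],0],
    [[0,0,0],0],
  ],
)

```text
clock: 36.1
tcp_pos: [0.4925, -0.4095, 0.1219]
eef_rot: [0.448, 0.548, -0.447, 0.547]
contact_force: [1.1, 0.2, 0.2]
gripper_width: 0.0595
```

```bash
python3 - <<'E'
from h import *
goto(.4922,-.4105,.0125,.2)
look('w13',.028)
E
```

```text
turn -0.000 (about tool x=down => sign -): cmd 0.000 ; dx(down) 0.1094 dy -0.0005 dz 0.0009 q6 -0.99
tcp [ 0.4931 -0.4098  0.1229] 0.2
wrist
(0.4915, -0.4104, 0.21, 64, 40, array([304., 231.]))
(0.5714, -0.3319, 0.346, 72, 38, array([436., 170.]))
top
(0.4908, -0.4065, 0.186, 50, 39, array([468., 285.]))
(0.5014, 0.2968, 0.02, 52, 49, array([196., 275.]))
(0.5113, -0.0157, 0.092, 130, 40, array([317., 273.]))
(0.5905, -0.3237, -0.192, 64, 42, array([437., 246.]))
(0.8498, 0.7921, -1.504, 94, 64, array([ 15., 139.]))
```

apply_moves(
  plan=[
    [[0.04,-0.001,0],0],
    [[0.04,0,0],0],
    [[0.02,0,0],0],
    [[0.0095,0,0],0],
    [[0,0,0],0],
  ],
)

```text
clock: 36.7
tcp_pos: [0.492, -0.4099, 0.013]
eef_rot: [0.448, 0.548, -0.447, 0.547]
contact_force: [0.5, 0.6, 0.7]
gripper_width: 0.0594
```

apply_moves(
  plan=[
    [[0,0,0],0],
    [[0,0,0],0],
    [[0,0,0],0],
    [[0,0,0],0],
    [[0,0,0],0],
    [[0,0,0],0],
  ],
  fingers=0,
)

```text
clock: 37.3
tcp_pos: [0.4924, -0.4106, 0.0143]
eef_rot: [0.448, 0.547, -0.448, 0.548]
contact_force: [-0.4, 1.0, 8.3]
gripper_width: 0.0398
```

apply_moves(
  plan=[
    [[-0.01,0,0],0],
    [[-0.02,0,0],0],
    [[-0.03,0,0],0],
    [[-0.04,0,0],0],
    [[-0.04,0,0],0],
    [[0,0,0],0.06],
    [[0,0,0],0.06],
  ],
)

```text
clock: 38.0
tcp_pos: [0.4923, -0.4105, 0.1555]
eef_rot: [0.48, 0.518, -0.48, 0.52]
contact_force: [0.5, 0.0, -1.4]
gripper_width: 0.0396
```

```bash
python3 - <<'E'
from h import *
look('w14',sense()['tcp_pos'][2]+.016)
goto(.518,-.1132,.03,.08)
E
```

```text
tcp [ 0.492  -0.4102  0.1547] 0.074
wrist
(0.4939, -0.4358, -1.495, 39, 10, array([309., 345.]))
(0.4906, -0.3943, -1.494, 39, 38, array([313., 259.]))
(0.531, -0.3358, 0.314, 37, 19, array([415., 154.]))
top
(0.4942, -0.4316, 1.563, 42, 23, array([478., 287.]))
(0.5014, 0.2968, 0.02, 52, 49, array([197., 276.]))
(0.5113, -0.0157, 0.089, 130, 40, array([319., 273.]))
(0.5905, -0.3237, -0.192, 64, 42, array([437., 246.]))
(0.8498, 0.7921, -1.504, 94, 64, array([ 15., 138.]))
turn 0.001 (about tool x=down => sign -): cmd -0.001 ; dx(down) 0.1241 dy 0.0498 dz -0.2939 q6 -0.87
```

apply_moves(
  plan=[
    [[0,0.0083,-0.0487],0],
    [[0,0.0083,-0.0487],0],
    [[0,0.0083,-0.0487],0],
    [[0,0.0083,-0.0487],0],
    [[0,0.0083,-0.0487],0],
    [[0,0.0083,-0.0487],0],
    [[0,0,0],0],
    [[0,0,0],0],
  ],
)

```text
clock: 38.9
tcp_pos: [0.5182, -0.1137, 0.1533]
eef_rot: [0.479, 0.52, -0.479, 0.521]
contact_force: [0.1, -0.0, -1.5]
gripper_width: 0.0393
```

apply_moves(
  plan=[
    [[0.04,0,0],0],
    [[0.04,0,0],0],
    [[0.03,0,0],0],
    [[0.01,0,0],0],
    [[0,0,0],0],
    [[0,0,0],0],
  ],
)

```text
clock: 39.5
tcp_pos: [0.5188, -0.1156, 0.0341]
eef_rot: [0.48, 0.519, -0.48, 0.52]
contact_force: [1.1, -0.4, 0.0]
gripper_width: 0.0395
```

```bash
python3 - <<'E'
from h import *
goto(.5182,-.1152,.021,.08);print(sense()['tcp_pos'])
E
```

```text
turn 0.000 (about tool x=down => sign -): cmd -0.000 ; dx(down) 0.0131 dy -0.0006 dz -0.0004 q6 -0.41
[ 0.51880292 -0.11558542  0.03407114]
```

apply_moves(
  plan=[
    [[0.006,0,0],0],
    [[0.004,0,0],0],
    [[0.003,0,0],0],
    [[0,0,0],0],
    [[0,0,0],0],
  ],
)

```text
clock: 40.0
tcp_pos: [0.5183, -0.1148, 0.0201]
eef_rot: [0.48, 0.519, -0.48, 0.52]
contact_force: [-0.3, -0.0, 1.9]
gripper_width: 0.0397
```

apply_moves(
  plan=[
    [[0,0,0],0],
    [[0,0,0],0],
    [[0,0,0],0],
    [[0,0,0],0],
    [[0,0,0],0],
  ],
  fingers=0.65,
)

```text
clock: 40.5
tcp_pos: [0.5181, -0.1148, 0.02]
eef_rot: [0.48, 0.52, -0.48, 0.52]
contact_force: [-0.2, -0.0, 0.4]
gripper_width: 0.059
```

apply_moves(
  plan=[
    [[-0.02,0,0],0],
    [[-0.03,0,0],0],
    [[-0.04,0,0],0],
    [[-0.04,0,0],0],
    [[-0.03,0,0],0],
    [[0,0,0],0],
  ],
)

```text
clock: 41.1
tcp_pos: [0.5201, -0.1154, 0.1838]
eef_rot: [0.481, 0.517, -0.479, 0.522]
contact_force: [-0.2, -0.9, -0.8]
gripper_width: 0.0592
```

```bash
python3 - <<'E'
from h import *
look('w15',.034)
goto(.590,-.3235,.0125,-.2)
E
```

```text
tcp [ 0.5191 -0.1151  0.1817] 0.08
wrist
(0.5157, -0.0826, 0.07, 129, 40, array([314., 193.]))
(0.5069, 0.0182, 0.081, 61, 40, array([308.,  77.]))
top
(0.5096, 0.0023, 0.092, 94, 40, array([314., 273.]))
(0.5014, 0.2968, 0.02, 52, 49, array([196., 275.]))
(0.5899, -0.3259, -0.197, 59, 42, array([439., 245.]))
(0.8498, 0.7921, -1.504, 94, 64, array([ 15., 139.]))
turn -0.280 (about tool x=down => sign -): cmd 0.280 ; dx(down) 0.1678 dy 0.1118 dz 0.1902 q6 -0.41
```

apply_moves(
  plan=[
    [[0,0,0],0.14],
    [[0,0,0],0.14],
    [[0,0.0224,0.038],0],
    [[0,0.0224,0.038],0],
    [[0,0.0224,0.038],0],
    [[0,0.0223,0.038],0],
    [[0,0.0223,0.0382],0],
    [[0.03,0,0],0],
  ],
)

```text
clock: 42.0
tcp_pos: [0.5924, -0.3295, 0.1509]
eef_rot: [0.548, 0.444, -0.548, 0.449]
contact_force: [0.4, -0.0, -1.1]
gripper_width: 0.0592
```

apply_moves(
  plan=[
    [[0.03,0,0],0],
    [[0,0,0],0],
    [[0,0,0],0],
  ],
)

```text
clock: 42.3
tcp_pos: [0.5894, -0.323, 0.1192]
eef_rot: [-0.547, -0.448, 0.548, -0.447]
contact_force: [-0.3, 0.2, 1.6]
gripper_width: 0.0596
```

```bash
python3 - <<'E'
from h import *
look('w16',.028)
goto(.590,-.3235,.0125,-.21)
E
```

```text
tcp [ 0.5901 -0.3234  0.1205] -0.2
wrist
(0.59, -0.3272, -0.217, 58, 40, array([319., 235.]))
(0.4173, -0.1399, 0.496, 48, 12, array([37., 52.]))
(0.521, -0.1377, -1.5, 46, 34, array([171.,  27.]))
top
(0.5014, 0.2968, 0.02, 52, 49, array([197., 276.]))
(0.5201, -0.1158, 0.021, 63, 39, array([357., 272.]))
(0.5974, -0.2986, 1.039, 43, 18, array([428., 243.]))
(0.8498, 0.7921, -1.504, 94, 64, array([ 15., 139.]))
turn -0.010 (about tool x=down => sign -): cmd 0.010 ; dx(down) 0.1087 dy -0.0005 dz 0.0001 q6 -0.39
```

apply_moves(
  plan=[
    [[0.04,0,0],0.01],
    [[0.04,0,0],0],
    [[0.02,0,0],0],
    [[0.0085,0,0],0],
    [[0,0,0],0],
  ],
)

```text
clock: 42.9
tcp_pos: [0.5902, -0.3234, 0.0118]
eef_rot: [0.55, 0.445, -0.55, 0.445]
contact_force: [0.0, -0.2, 0.8]
gripper_width: 0.0592
```

apply_moves(
  plan=[
    [[0,0,0],0],
    [[0,0,0],0],
    [[0,0,0],0],
    [[0,0,0],0],
    [[0,0,0],0],
    [[0,0,0],0],
  ],
  fingers=0,
)

```text
clock: 43.5
tcp_pos: [0.5906, -0.3238, 0.0129]
eef_rot: [0.55, 0.444, -0.549, 0.446]
contact_force: [-0.7, 1.0, 8.2]
gripper_width: 0.0397
```

apply_moves(
  plan=[
    [[-0.01,0,0],0],
    [[-0.02,0,0],0],
    [[-0.03,0,0],0],
    [[-0.04,0,0],0],
    [[-0.04,0,0],0],
    [[-0.02,0,0],-0.145],
    [[0,0,0],-0.145],
    [[0,0,0],0],
  ],
)

```text
clock: 44.3
tcp_pos: [0.5901, -0.3235, 0.1731]
eef_rot: [0.479, 0.52, -0.479, 0.521]
contact_force: [0.4, -0.0, -1.8]
gripper_width: 0.0399
```

```bash
python3 - <<'E'
from h import *
look('w17',sense()['tcp_pos'][2]+.016)
goto(.5021,.0845,.03,.08)
E
```

```text
tcp [ 0.5897 -0.3233  0.1722] 0.077
wrist
(0.5919, -0.3491, -1.49, 39, 11, array([319., 342.]))
(0.5884, -0.3073, -1.488, 39, 38, array([317., 251.]))
(0.5528, -0.1992, -1.494, 21, 12, array([254.,  17.]))
top
(0.5014, 0.2968, 0.02, 52, 49, array([197., 276.]))
(0.5142, -0.0493, 0.073, 197, 41, array([324., 274.]))
(0.8498, 0.7921, -1.504, 94, 64, array([ 15., 139.]))
turn 0.005 (about tool x=down => sign -): cmd -0.005 ; dx(down) 0.1416 dy -0.0547 dz -0.4135 q6 -0.67
```

apply_moves(
  plan=[
    [[0,-0.0061,-0.0459],0],
    [[0,-0.0061,-0.0459],0],
    [[0,-0.0061,-0.0459],0],
    [[0,-0.0061,-0.0459],0],
    [[0,-0.0061,-0.0459],0],
    [[0,-0.0061,-0.0459],0],
    [[0,-0.0061,-0.0459],0],
    [[0,-0.0061,-0.0459],0],
  ],
)

```text
clock: 45.2
tcp_pos: [0.5109, 0.0404, 0.1712]
eef_rot: [0.481, 0.519, -0.481, 0.518]
contact_force: [0.4, -0.5, -0.7]
gripper_width: 0.0395
```

apply_moves(
  plan=[
    [[0,-0.0061,-0.0459],0],
    [[0.04,0,0],0],
    [[0.04,0,0],0],
    [[0.03,0,0],0],
    [[0.02,0,0],0],
    [[0,0,0],0],
    [[0,0,0],0],
  ],
)

```text
clock: 45.9
tcp_pos: [0.502, 0.084, 0.0416]
eef_rot: [0.48, 0.519, -0.48, 0.519]
contact_force: [-0.5, -0.1, -1.2]
gripper_width: 0.0398
```

```bash
python3 - <<'E'
from h import *
goto(.5021,.0845,.0200,.08);print(sense()['tcp_pos'])
E
```

```text
turn 0.002 (about tool x=down => sign -): cmd -0.002 ; dx(down) 0.0216 dy 0.0001 dz -0.0005 q6 -0.03
[0.5019947  0.08396639 0.04161696]
```

apply_moves(
  plan=[
    [[0.01,0,-0.001],0],
    [[0.006,0,0],0],
    [[0.004,0,0],0],
    [[0.001,0,0],0],
    [[0,0,0],0],
    [[0,0,0],0],
  ],
)

```text
clock: 46.5
tcp_pos: [0.5022, 0.085, 0.0206]
eef_rot: [0.48, 0.52, -0.48, 0.52]
contact_force: [-0.0, -0.6, -1.5]
gripper_width: 0.0403
```

apply_moves(
  plan=[
    [[0,0,0],0],
    [[0,0,0],0],
    [[0,0,0],0],
    [[0,0,0],0],
    [[0,0,0],0],
  ],
  fingers=0.65,
)

```text
clock: 47.0
tcp_pos: [0.5021, 0.085, 0.0205]
eef_rot: [0.48, 0.52, -0.48, 0.52]
contact_force: [-0.4, 0.5, -0.4]
gripper_width: 0.0592
```

apply_moves(
  plan=[
    [[-0.02,0,0],0],
    [[-0.03,0,0],0],
    [[-0.04,0,0],0],
    [[-0.04,0,0],0],
    [[-0.04,0,-0.03],0],
    [[0,-0.02,-0.045],0],
    [[0,-0.02,-0.045],0],
    [[0,0,0],0],
  ],
)

```text
clock: 47.8
tcp_pos: [0.4497, 0.2052, 0.1908]
eef_rot: [0.479, 0.521, -0.478, 0.52]
contact_force: [-1.0, 0.2, 0.0]
gripper_width: 0.0593
```

```bash
python3 - <<'E'
from h import *
look('w18',.034)
for n in ('cover_handle',):
    for d in place_of(n,'top')[:2]: print(n,d['conf'],onz('top',[d['at']],.083).round(4))
im=cv2.imread('pics/w18t.png'); cv2.imwrite('pics/w18c.png',cv2.resize(im[180:350,140:480],(800,400),interpolation=cv2.INTER_CUBIC))
E
```

```text
tcp [0.4511 0.2034 0.1906] 0.084
wrist
(0.5023, 0.0694, -1.49, 42, 38, array([357., 356.]))
(0.4989, 0.2973, -0.688, 50, 49, array([376., 139.]))
top
(0.5111, -0.0168, 0.084, 262, 41, array([326., 273.]))
(0.8497, 0.7921, -1.504, 94, 64, array([ 15., 138.]))
cover_handle 0.9 [[ 0.6298 -0.0063  0.083 ]]
```

View pics/w18c.png

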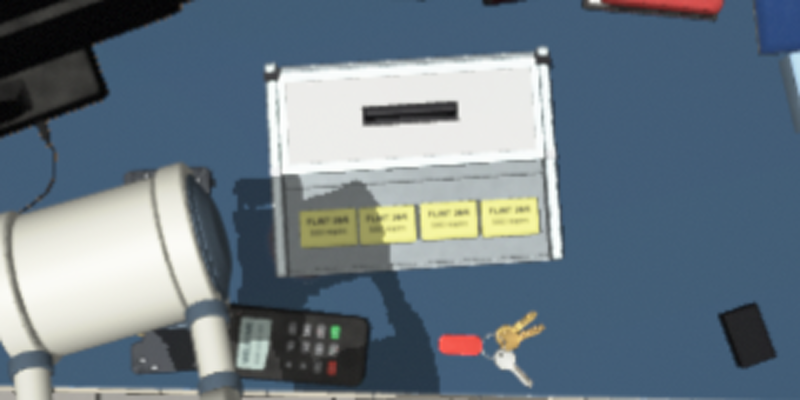

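All four boxes are in a straight row (crop (330..510, 225)), and nothing else has moved. Next I close the cover.

```bash
python3 - <<'E'
from h import *
goto(.6297,-.005,.065,.08)
E
```

```text
turn -0.001 (about tool x=down => sign -): cmd 0.001 ; dx(down) 0.1255 dy 0.1600 dz 0.2198 q6 0.22
```

apply_moves(
  plan=[
    [[0,0.0267,0.0366],0],
    [[0,0.0267,0.0366],0],
    [[0,0.0267,0.0366],0],
    [[0,0.0267,0.0366],0],
    [[0,0.0266,0.0367],0],
    [[0,0.0266,0.0367],0],
    [[0,0,0],0],
    [[0,0,0],0],
  ],
)

```text
clock: 48.75
tcp_pos: [0.6299, -0.0072, 0.1897]
eef_rot: [0.48, 0.519, -0.481, 0.519]
contact_force: [-0.4, 0.2, -0.4]
gripper_width: 0.0594
```

```bash
python3 - <<'E'
from h import *
goto(.6297,-.005,.065,.08)
E
```

```text
turn 0.003 (about tool x=down => sign -): cmd -0.003 ; dx(down) 0.1247 dy 0.0000 dz -0.0022 q6 -0.18
```

apply_moves(
  plan=[
    [[0.04,0,-0.002],0],
    [[0.04,0,0],0],
    [[0.03,0,0],0],
    [[0.015,0,0],0],
    [[0,0,0],0],
  ],
)

```text
clock: 49.25
tcp_pos: [0.6273, -0.0025, 0.0634]
eef_rot: [0.479, 0.521, -0.481, 0.518]
contact_force: [0.6, 0.2, -0.5]
gripper_width: 0.0595
```

apply_moves(
  plan=[
    [[0,0,0],0],
    [[0,0,0],0],
    [[0,0,0],0],
    [[0,0,0],0],
    [[0,0,0],0],
    [[0,0,0],0],
    [[0,0,0],0],
    [[0,0,0],0],
  ],
  fingers=0,
)

```text
clock: 50.05
tcp_pos: [0.6295, -0.003, 0.0656]
eef_rot: [0.48, 0.52, -0.48, 0.52]
contact_force: [-1.0, -1.0, 4.5]
gripper_width: 0.0118
```

apply_moves(
  plan=[
    [[-0.004,0,0],0],
    [[-0.004,0,0],0],
    [[-0.004,0,0],0],
    [[-0.004,0,0],0],
    [[0,0,0],0],
    [[0,0,0],0],
  ],
)

```text
clock: 50.65
tcp_pos: [0.6297, -0.0029, 0.0816]
eef_rot: [0.48, 0.519, -0.479, 0.52]
contact_force: [0.9, -0.4, -2.4]
gripper_width: 0.0121
```

```bash
python3 - <<'E'
from h import *
goto(.5117,-.0138,.08,.08);s=sense();print(s['tcp_pos'],s['gripper_width'],s['contact_force'])
E
```

```text
turn -0.000 (about tool x=down => sign -): cmd 0.000 ; dx(down) 0.0016 dy -0.1185 dz 0.0014 q6 -0.18
[ 0.62972578 -0.00290573  0.08162163] 0.01213603703818805 [ 0.86536848 -0.42216606 -2.43824174]
```

apply_moves(
  plan=[
    [[0,-0.015,0],0],
    [[0,-0.015,0],0],
    [[0,-0.015,0],0],
    [[0,-0.015,0],0],
    [[0,-0.015,0],0],
    [[0,-0.015,0],0],
    [[0,-0.015,0],0],
    [[0,-0.012,0],0],
  ],
)

```text
clock: 51.45
tcp_pos: [0.5125, -0.0127, 0.0816]
eef_rot: [0.48, 0.519, -0.48, 0.52]
contact_force: [1.9, -5.1, -3.5]
gripper_width: 0.0119
```

apply_moves(
  plan=[
    [[0,-0.001,0],0],
    [[0,-0.001,0],0],
    [[0,0,0],0],
    [[0,0,0],0],
  ],
)

```text
clock: 51.85
tcp_pos: [0.5117, -0.0127, 0.0817]
eef_rot: [0.48, 0.519, -0.479, 0.52]
contact_force: [3.7, -4.6, -2.9]
gripper_width: 0.0123
```

apply_moves(
  plan=[
    [[0,-0.001,0],0],
    [[0,-0.001,0],0],
    [[0,0,0],0],
    [[0,0,0],0],
  ],
)

```text
clock: 52.25
tcp_pos: [0.5117, -0.0129, 0.0821]
eef_rot: [0.481, 0.518, -0.479, 0.521]
contact_force: [10.6, -1.2, -2.7]
gripper_width: 0.0115
```

apply_moves(
  plan=[
    [[0.005,0,0],0],
    [[0.005,0,0],0],
    [[0.004,0,0],0],
    [[0.002,0,0],0],
    [[0,0,0],0],
    [[0,0,0],0],
  ],
)

```text
clock: 52.85
tcp_pos: [0.5116, -0.0128, 0.066]
eef_rot: [0.481, 0.518, -0.479, 0.521]
contact_force: [10.8, -0.9, -3.1]
gripper_width: 0.012
```

It's against the front stop and down to the original height, so I release and check.

apply_moves(
  plan=[
    [[0,0,0],0],
    [[0,0,0],0],
    [[0,0,0],0],
    [[0,0,0],0],
    [[0,0,0],0],
    [[0,0,0],0],
  ],
  fingers=0.6,
)

```text
clock: 53.45
tcp_pos: [0.5088, -0.0126, 0.0655]
eef_rot: [0.48, 0.52, -0.48, 0.52]
contact_force: [-0.4, 0.1, -0.7]
gripper_width: 0.0542
```

apply_moves(
  plan=[
    [[-0.03,0,0],0],
    [[-0.04,0,0],0],
    [[-0.04,0,0],0],
    [[-0.04,-0.03,0],0],
    [[-0.04,-0.03,0],0],
    [[-0.03,-0.03,0.03],0],
    [[0,0,0.04],0],
    [[0,0,0.04],0],
  ],
)

```text
clock: 54.25
tcp_pos: [0.4287, -0.1293, 0.2858]
eef_rot: [0.48, 0.519, -0.479, 0.521]
contact_force: [0.6, 1.3, -0.4]
gripper_width: 0.055
```

apply_moves(
  plan=[
    [[0,-0.01,0.045],0],
    [[0,0,0.045],0],
    [[0,0,0.03],0],
    [[0,0,0],0],
    [[0,0,0],0],
  ],
)

```text
clock: 54.75
tcp_pos: [0.4283, -0.2488, 0.284]
eef_rot: [0.48, 0.52, -0.48, 0.519]
contact_force: [0.8, 0.7, -0.0]
gripper_width: 0.0545
```

```bash
python3 - <<'E'
from h import *
im=snap('top','tf.png')
for n,z in (('cover_handle',.083),('tape',.009),('pad_right',0)):
    for c in ('top','side'):
        if c=='side' and n=='cover_handle' : camera('side')
        for d in place_of(n,c)[:1]: print(n,c,round(d['conf'],2),onz(c,[d['at']],z).round(4))
[print(r) for r in rects(im,'top',.024)]
si=snap('side','sf.png')
g=cv2.cvtColor(im,cv2.COLOR_RGB2GRAY); mk=np.zeros_like(g); mk[255:290,280:350]=(g[255:290,280:350]<90)*255
c=max(cv2.findContours(mk,0,2)[0],key=cv2.contourArea).reshape(-1,2)
w=(onz('top',c,.089)[:,:2]*1000).astype(np.float32); print('bar',cv2.minAreaRect(w))
a=cv2.resize(im[180:350,140:480,::-1],(800,400),interpolation=cv2.INTER_CUBIC)
b=cv2.resize(si[200:330,240:440,::-1],(308,200),interpolation=cv2.INTER_CUBIC)
o=np.zeros((600,800,3),np.uint8); o[:400]=a; o[400:,:308]=b
b2=cv2.resize(cv2.imread('pics/side0.png')[200:330,240:440],(308,200),interpolation=cv2.INTER_CUBIC); o[400:,400:708]=b2
cv2.imwrite('pics/fin.png',o)
E
```

```text
cover_handle top 0.58 [[ 0.5115 -0.008   0.083 ]]
tape top 0.64 [[0.5147 0.3037 0.009 ]]
tape side 0.67 [[0.4949 0.2883 0.009 ]]
pad_right top 0.64 [[0.5012 0.2996 0.    ]]
pad_right side 0.85 [[0.4933 0.2957 0.    ]]
(0.5016, 0.2977, 0.02, 52, 49, array([197., 276.]))
(0.8509, 0.7943, -1.504, 95, 64, array([ 15., 138.]))
bar ((510.9395446777344, -12.839073181152344), (16.120380401611328, 98.06885528564453), 4.861865520477295)
```

View pics/fin.png

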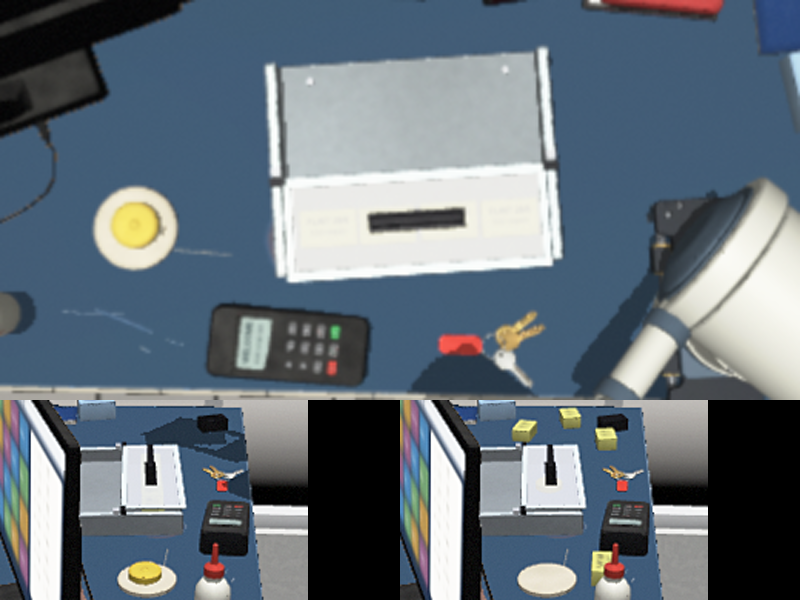

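```bash
python3 -c "
from workcell import *
finish_job()"
```

```text
the job is handed in; nothing more can be done
```

I handed the job in at about 55 s on the robot's clock, with every step done. `finish_job` gave no verdict, so the results below are my own measurements.

- **Cover:** I lifted it over the bumps, slid it open, and at the end brought it forward over them again until it met the front stop and dropped. The handle now measures (510.9, -12.8) mm from the top camera, the same as at the start to within 0.1 mm. At release the gripper height also matched the down position, so it reads as closed and down.
- **Tape measure:** it lies flat on the pad, with its body 1–3 mm from the pad's middle by yellow-area measurement. The trained network's tape point from the top camera was about 14 mm off, which disagrees. It was a lower-confidence reading, but still inside the 22 mm limit.
- **Staple boxes:** all four are in the bay in one straight row 262 mm long. The row is about 1 mm off the centre line, within 0.01 rad of its direction, and the gaps are about 4–5 mm. I measured this before closing; afterwards they show only faintly through the cover, with the row apparently unchanged.
- **Knock during the run:** the first box I placed was pushed a few centimetres aside in the bay while I was fetching the second. I gripped it again and set it in line.
- **Other things:** the keys, card terminal and black look-alike are where they were. The bottle, stapler and big box are only partly in the final pictures but were never touched.

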